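# Put the picture lamp's battery on its charger

## Task

The picture lamp's battery pack is flat: press the lamp's spring catch so that the pack is let go, slide the pack off the lamp's rail, and slide it onto the charger's rail until it clicks home under the charger's catch. Use light hand pressure: stop pushing at the click instead of ramming the pack against the end stop, and force nothing. Keep the pack level, leave the dimmer as it is set and the other things on the ledge where they are.

Things in the scene. Friction and masses are not known exactly. Their poses are not given: they have to be found in the camera images.
- lamp: Low cordless picture lamp, satin aluminium, screwed to the ledge: battery seat in front, dimmer knob (69 mm high) on its left wing, brass tube lamp head (220 mm long, top 100 mm up) across its back at x 152 mm. Origin: underside, below the middle of the rail; z up, +x = the way the pack slides in, y left.
- charger: Battery charger, plain grey block x -85 to 137, y -40 to 40 mm, screwed to the ledge, empty at the start; its seat, rail and catch are the same as the lamp's. Origin: underside, below the middle of the rail; z up, +x = the way the pack slides in, y left.
- pack: Black slide-on battery pack, 64 mm long (x), 0.19 to 0.33 kg. Foot flange 48 mm wide (y), 6 mm thick; above it the body, 36 mm wide, top at 42 mm; on top at x 22 to 30 a cross ridge, 6 mm high. Origin: centre of the underside; +x end enters the rail first. Starts locked on the lamp. On a rail (seat frame) z 25; locked x 1 to 1.5, at the stop x 3, ejected about x -9 mm.
- lamp_entry (a point): Entry of the lamp's rail: middle of the seat's floor, x -35, z 25 mm of the lamp. From here to x +35 two lips hold the pack's flange down: channel 51 mm wide and 8 mm high, lips 40 mm apart, 33 to 38 mm up. In front of it, x -85 to -35, lies an open landing, level with the rail's floor.
- charger_entry (a point): Entry of the charger's rail, x -35, z 25 mm of the charger: channel, lips and open landing as on the lamp. On the landing low guides, 8 mm high, widen the way in from 51 mm at the entry to 60 mm at x -60. A pack set down with its +x end just short of the entry has its origin at about x -70 and slides in level.
- lamp_block: End block of the lamp: the foot of the solid end stop (68 mm up) that closes the lamp's rail, x 35, z 25 mm of the lamp. A spring ejector pin, 49 mm up, stands 12 mm out of it and pushes the pack towards -x: 2 N when out, 5 N when fully in. It pushes a freed pack out about 10 mm and no farther; from there the pack slides off freely towards -x.
- charger_block: End block of the charger: origin at the foot of its end stop, x 35, z 25 mm of the charger, with the same ejector pin: a pack let go before it has clicked is pushed back out. Sliding in takes under 3 N at first, then up to 8 to 11 N over hook and pin; at the click the push falls by 2 N or more, and within 2 mm the stop is felt as a hard rise. More than 12 N on the stop itself is ramming.
- lamp_pad (a point): Centre of the top of the lamp catch's thumb pad (24 x 24 mm), x 93, y 0, z 85 mm of the lamp, behind the end stop. Pressed straight down, the rocker lifts its hook at the other end, 70 mm towards -x, over the pack's top. The rocker's 16 mm wide arm is up to 85 mm high, lifted 95.
- charger_pad (a point): The same point on the charger's catch. It need not be pressed: the hook has a ramp and rises by itself.
- lamp_catch (a joint): Angle of the lamp's rocker catch, rad: 0 hook down (locked), 0.1 hook just clear of the ridge (pad 3 mm down), 0.25 hard stop (pad 7.5 mm down). 5 N on the pad moves it, 8 to 10 N frees the pack, 11 N holds it at the stop. Hold it down about half a second while the pin pushes the pack out; then it may be let go.
- charger_catch (a joint): The same for the charger. The incoming pack's ridge lifts the hook to about 0.1 (from pack x -10 mm on); it drops behind the ridge, back to 0, with the pack at x 1.5 mm, 1.5 mm before the end stop.
- dimmer_mark (a point): White index mark on the dimmer knob, 17 mm from its axis, which stands at x 75, y 78 mm of the lamp. The knob turns easily.
- decanter: Empty glass decanter with a stopper, 112 mm across, 224 mm high. Origin: centre of its underside.
- tumbler: Charcoal ceramic tumbler, 74 mm across, 85 mm high. Origin: centre of its underside.
- opener: Flat stainless bottle opener, 135 x 36 x 5 mm, lying along its x. Origin: near the middle of its underside.
- tray: Oak tray in the shape of a cheeseboard, 200 x 150 x 12 mm with a 90 mm handle towards its -x. Origin: centre of the board's underside.
- coasters: Stack of four square cork coasters, 95 x 95 x 24 mm. Origin: centre of its underside.
- dish: White ceramic dish, 110 mm across, 40 mm high. Origin: centre of its underside.
Things that resemble listed ones, but are neither listed nor needed, are in the scene too. Of the things that look like the pack, the smaller one is meant. Leave any blue look-alike of the charger alone.

How it is judged:
On the way, in this order (a step that is already met when the one before it is completed fails the run):
1. the lamp's catch is pressed so that its hook is lifted clear of the pack's ridge (value of joint lamp_catch above 0.08 rad), for 0.05 s.
2. the pack is off the lamp's rail (horizontal distance between pack and lamp above 0.09 m), for 0.1 s.
At the end, for the whole second after the job is handed in: The pack is locked on the charger's rail: its origin at x -1.5 to +4.5 mm, y within 4 mm and z 22 to 29 mm in the charger's frame, the charger's catch back down (below 0.04 rad), the pack at rest and released (x of pack in the frame of charger between -0.0015 and 0.0045 m and y of pack in the frame of charger between -0.004 and 0.004 m and z of pack in the frame of charger between 0.022 and 0.029 m and value of joint charger_catch below 0.04 rad and linear speed of pack below 0.02 m/s); the robot touches nothing.
It fails at once if the pack is pushed or pulled against the lamp, the charger or a catch with more than 40 N, or against an end stop with more than 12 N (contact force between pack and lamp_block above 12 N or contact force between pack and charger_block above 12 N or contact force between pack and lamp above 40 N or contact force between pack and charger above 40 N).
It fails at once if the robot presses on the lamp or the charger with more than 30 N (contact force between any of the fingers, the arm and lamp above 30 N or contact force between any of the fingers, the arm and charger above 30 N).
It fails at once if the pack is tipped more than 30 degrees (angle between pack's own z axis and vertical above 0.52 rad).
It fails at once if the dimmer knob is turned by more than about 20 degrees (distance of dimmer_mark from where it was at the start of the episode above 0.006 m).
It fails at once if a bystander is moved more than 20 mm, or the decanter or the tumbler is tipped (distance of any of decanter, tumbler, opener, tray, coasters, dish from where it was at the start of the episode above 0.02 m or angle between any of decanter, tumbler's own z axis and vertical above 0.3 rad).
It also fails if it takes over 67 s, if anything falls off the work surface, if the arm or the gripper's body presses on something with over 40 N, if the wrist force passes 120 N, or if a joint passes its speed limit or range.

## Robot

A 6-joint arm with a two-finger parallel gripper is mounted at the origin on the work surface. World frame = base frame: x ahead of the robot, y to its left, z up, the work surface at z = 0. Lengths are in m, angles in rad, forces in N, time in s.
With the tool pointing down it reaches from about 0.275 to 0.725 m from the base axis. Payload 15.9 kg.
Tool frame: the origin (TCP) lies on the centre line of the jaws, within the pads' length; the fingertips stand 11 mm ahead of it and the grasp point (between the pads) lies 8 mm behind it; x points along the fingers, z is the direction in which the jaws open and shut, and the axes are right-handed (so a half turn about x gives the same grasp; the last joint's range is limited). The gripper opens to 85 mm and grips with 20 to 120 N. Pads are 22 mm wide; open, the fingers measure 114 mm over their backs; the gripper's body (76 mm by 85 mm) begins 54 mm behind the grasp point. The pads swing forward as they close: fully open they stand 13 mm farther back than shut.
Start: joints at [-1.119, 0.213, -0.034, 1.323, 0, 1.571], TCP at [0.218, -0.45, 0.242] pointing down, gripper open.
Joint ranges: [-2.98, 2.98], [-0.74, 1.72], [-1.14, 1.35], [-2.1, 2.04], [-1.57, 1.44], [-3.14, 3.14]. Speed limits (rad/s): [1.89, 1.89, 2.39, 2.57, 3.14, 3.14].

## Interface

Orientations are given as [roll, pitch, yaw] about the fixed x, y, z axes, in that order (R = Rz(yaw) Ry(pitch) Rx(roll)).
In Python, from plant import arm gives the robot as it stands.
- The arm moves only by the tool servo_tool, never from a script. Its argument "deltas" is a list of rows, each an object of numbers: "rx", "ry", "rz": the turn, a rotation vector about the tool's x, y, z in degrees; "x", "y", "z": the shift along the tool's x, y, z in m; "fingers": the finger opening in m, from 0 to 0.0854. In form: [{"rx": .., "ry": .., "rz": .., "x": .., "y": .., "z": .., "fingers": ..}, ...]. A call has 1 to 12 rows; each row is the pose to reach, as a shift and turn from the pose measured when the call began, along the tool's axes at that moment; what a row does not reach only later rows make up. A row lasts 1/12 s, in which the tool goes at most 41.7 mm and 7.16 degrees, less where a joint would pass 70% of its speed; a pose out of reach is approached as far as the arm can. A call with a gripper value outside its range is refused whole. The fingers move at their own pace and stop on an object; "grip_force" is the grip in N (left out, the last holds). Time passes only in rows, so rows that repeat a pose let the fingers close. It gives the time, the measured TCP pose, the force and the opening at its end, in the units of the state.
- arm.observe(): the state, without advancing time (a new reading comes with each control period).
- arm.get_image(name): name is "side" or "top"; returns a dict with "frame" (384x512x3 uint8, red, green, blue), "intrinsics" (3x3 intrinsics, pixels), "R" (3x3) and "t" (3): a world point X has camera coordinates R X + t. Camera axes: x right, y down, z forward; pixel columns grow to the right and rows downward; lengths in m; the calibration is good to about 2 mm. A picture is of the moment at which its call begins. There is no depth.
- arm.sign_off(): hands the job in, once; it reports no verdict.
The state is a dict: "t": time; "joints": joint angles; "dq": joint speeds; "joint_torque": joint torques, N m; "position": TCP position; "tool_rot": TCP orientation; "wrist_force": force on the tool from outside, world axes, zero at the start; "torque": the same for the moment, N m; "width": opening from 0.0 (shut) to 1.0 (fully open).
Only numpy, scipy, OpenCV 4.12 (cv2) and the standard library are available. Lean on these libraries where they do the work, as an engineer would, in place of code of your own. Each camera call takes 0.05 s, during which the arm holds its last target.

## Working session

There is one attempt and no reset: what is moved stays moved. The work goes in short steps, Python scripts to look and compute and a tool call to move; the robot and the scene stay as the last step left them, time stands still between calls to the robot, and variables do not carry over. Pictures are saved under pics/ and viewed, and the job is handed in when it is done.

Besides the shell and the picture viewer there is one more tool, called after "Call:" by a JSON object that holds its "api" and its "payload", one argument or row to a line. servo_tool: Moves the arm, as the interface text tells. Its arguments: {"type":"object","properties":{"deltas":{"type":"array","items":{"type":"object","properties":{"rx":{"type":"number"},"ry":{"type":"number"},"rz":{"type":"number"},"x":{"type":"number"},"y":{"type":"number"},"z":{"type":"number"},"fingers":{"type":"number"}}}},"grip_force":{"type":"number"}},"required":["deltas"]}

```bash
ls; mkdir -p pics; python3 - <<'E'
from plant import arm
import cv2,numpy as np,pickle
s=arm.observe()
for k in s: print(k,np.round(s[k],3))
for n in ["side","top"]:
    d=arm.get_image(n); pickle.dump(d,open(f"pics/{n}0.pkl","wb"))
    cv2.imwrite(f"pics/{n}0.png",cv2.resize(d["frame"][:,:,::-1],(768,576),interpolation=cv2.INTER_CUBIC))
    print(n,d["intrinsics"],d["R"],d["t"], -d["R"].T@d["t"])
E
```

```text
pics
t 0.0
joints [-1.119  0.213 -0.035  1.324  0.     1.571]
dq [ 0.002 -0.001 -0.003 -0.    -0.001  0.   ]
joint_torque [ 0.0000e+00 -6.8616e+01  4.8712e+01  1.8000e-02  0.0000e+00  0.0000e+00]
position [ 0.218 -0.45   0.242]
tool_rot [3.128 1.57  2.009]
wrist_force [0.185 0.02  0.35 ]
torque [-0.047  0.011 -0.03 ]
width 0.999
side [[416.35850324   0.         260.38068476]
 [  0.         416.35850324 196.61222612]
 [  0.           0.           1.        ]] [[ 0.99685723 -0.07791843 -0.01429654]
 [-0.06423318 -0.68938458 -0.7215421 ]
 [ 0.04636561  0.72019277 -0.69222295]] [-0.48791556  0.09376913  1.55061168] [ 0.42051018 -1.09011394  1.13405185]
top [[465.42087099   0.         255.37755798]
 [  0.         465.42087099 189.42584627]
 [  0.           0.           1.        ]] [[ 0.01653811 -0.99985938 -0.00277691]
 [-0.99253365 -0.01608115 -0.12090634]
 [ 0.12084468  0.00475574 -0.99266004]] [0.00458827 0.5409713  1.54425633] [0.35024118 0.00594299 1.59834114]
```

View pics/side0.png

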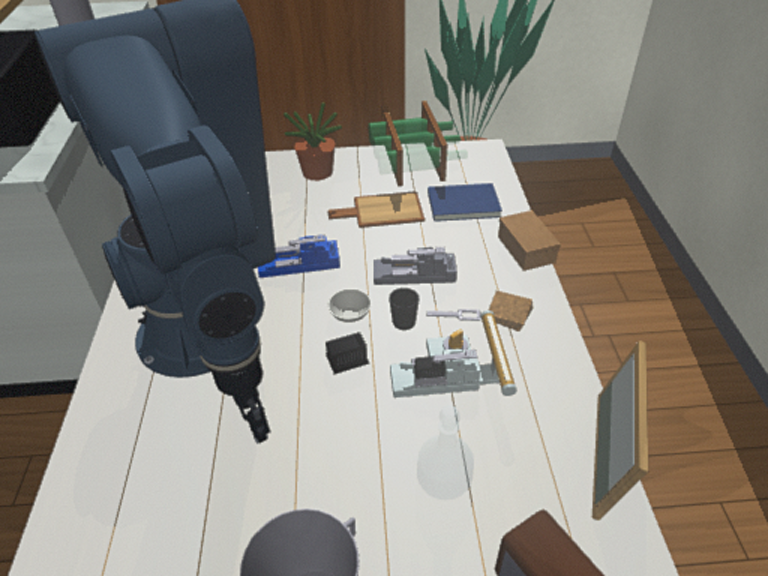

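View pics/top0.png

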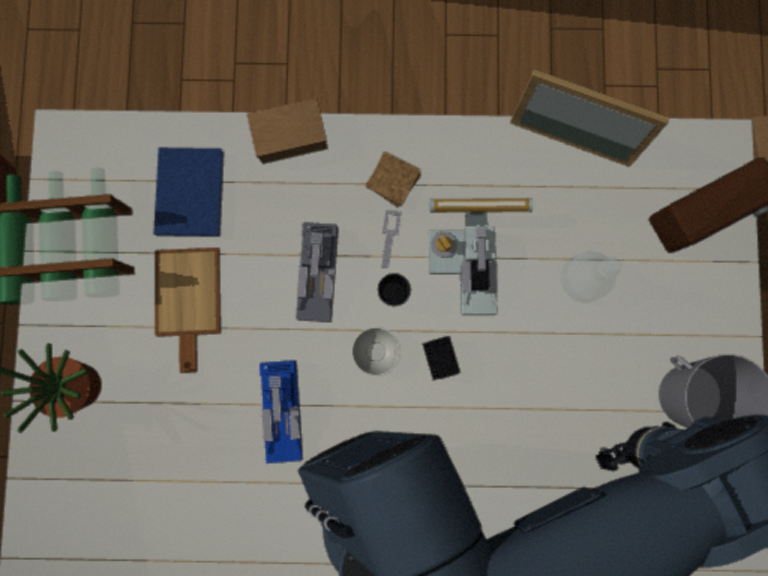

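The overview shows the lamp at top-view (zoomed) px (480,265) and the grey charger at (318,272). The possible confusions are the blue charger at (280,412) and the loose black block at (440,357). The pack itself is the dark block on the lamp at (480,278). I'll check these in close crops.

```bash
python3 - <<'E'
import cv2,numpy as np,pickle
d=pickle.load(open("pics/top0.pkl","rb"))["frame"][:,:,::-1]
a=d[130:215,280:345]; b=d[140:225,190:235+10]
A=cv2.resize(a,None,fx=7,fy=7,interpolation=cv2.INTER_CUBIC);B=cv2.resize(b,None,fx=7,fy=7,interpolation=cv2.INTER_CUBIC)
# grid ticks
def ticks(I,x0,y0):
    I=I.copy()
    for x in range(0,I.shape[1],70): cv2.putText(I,str(x0+x//7),(x,10),0,.35,(0,0,255));cv2.line(I,(x,12),(x,18),(0,0,255))
    for y in range(0,I.shape[0],70): cv2.putText(I,str(y0+y//7),(0,y+4),0,.35,(0,0,255))
    return I
cv2.imwrite("pics/ctop.png",np.hstack([ticks(B,190,140)[:595],ticks(A,280,130)[:595]])[:, :800])
d=pickle.load(open("pics/side0.pkl","rb"))["frame"][:,:,::-1]
a=d[200:270,255:350]
A=cv2.resize(a,None,fx=8,fy=8,interpolation=cv2.INTER_CUBIC)
I=A.copy()
for x in range(0,I.shape[1],80): cv2.putText(I,str(255+x//8),(x,10),0,.35,(0,0,255))
for y in range(0,I.shape[0],80): cv2.putText(I,str(200+y//8),(0,y+4),0,.35,(0,0,255))
cv2.imwrite("pics/cside.png",I)
a=d[160:195,245:310]
I=cv2.resize(a,None,fx=12,fy=12,interpolation=cv2.INTER_CUBIC)
for x in range(0,I.shape[1],120): cv2.putText(I,str(245+x//12),(x,10),0,.35,(0,0,255))
for y in range(0,I.shape[0],120): cv2.putText(I,str(160+y//12),(0,y+4),0,.35,(0,0,255))
cv2.imwrite("pics/cside2.png",I)
E
```

```text
(no output)
```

View pics/ctop.png

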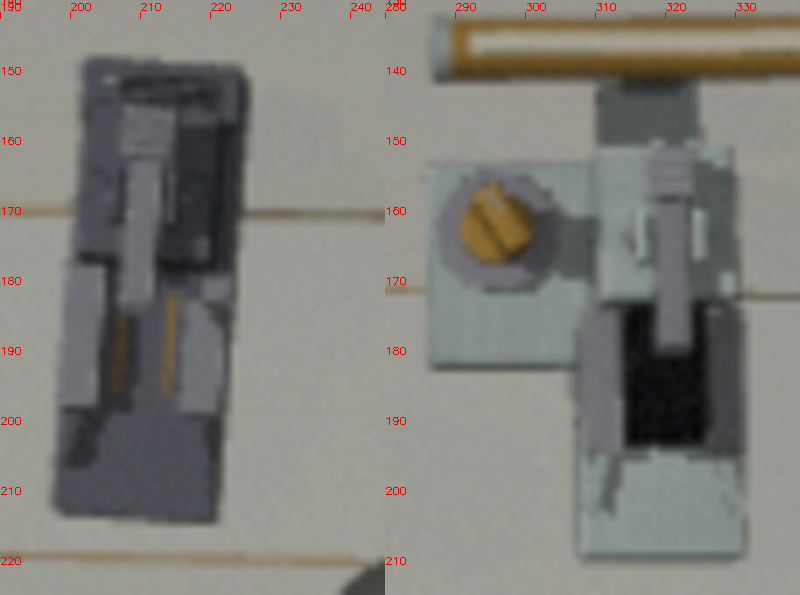

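View pics/cside.png

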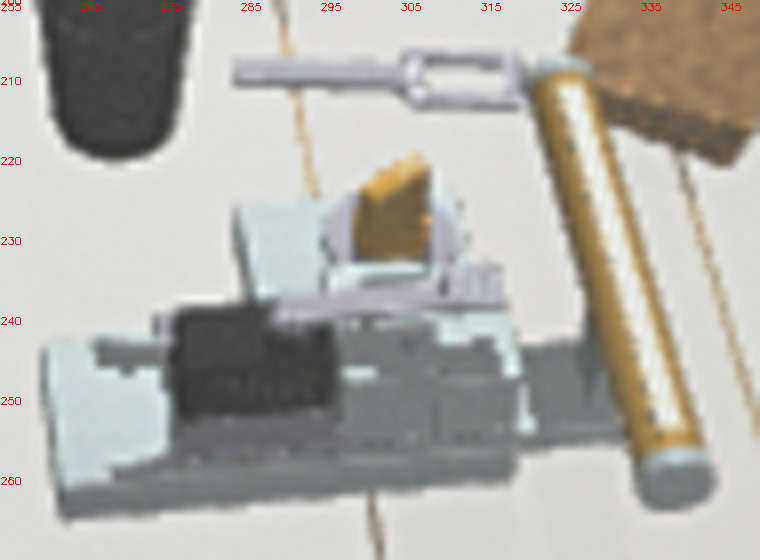

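View pics/cside2.png

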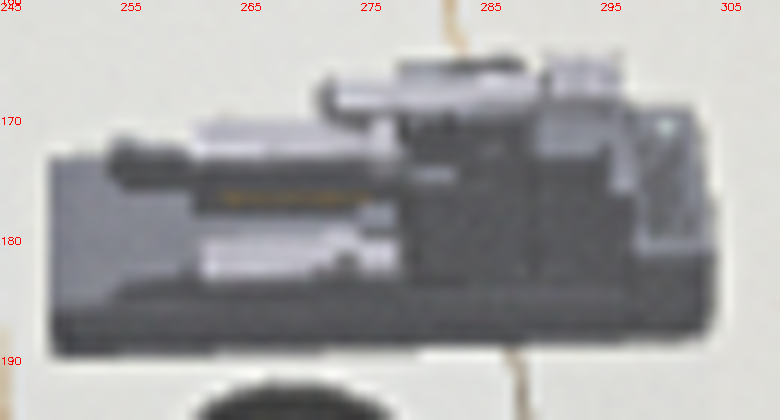

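```bash
cat > h.py <<'E'
import numpy as np,pickle,cv2
from scipy.optimize import least_squares
cams={n:pickle.load(open(f"pics/{n}0.pkl","rb")) for n in("top","side")}
def proj(n,X):
    d=cams[n]; c=np.asarray(X)@d["R"].T+d["t"]; p=c@d["intrinsics"].T; return p[...,:2]/p[...,2:]
def back(n,uv,z):
    d=cams[n]; r=d["R"].T@np.linalg.solve(d["intrinsics"],[*uv,1]); o=-d["R"].T@d["t"]; return o+r*(z-o[2])/r[2]
def fit(obs,x0):
    def P(p,l): c,s=np.cos(p[2]),np.sin(p[2]); return np.array([p[0]+c*l[0]-s*l[1],p[1]+s*l[0]+c*l[1],l[2]])
    f=lambda p:np.concatenate([(proj(n,P(p,l))-uv) for n,l,uv in obs])
    r=least_squares(f,x0,loss="soft_l1"); return r.x,r.fun.reshape(-1,2)
E
python3 - <<'E'
from h import *
np.set_printoptions(precision=4,suppress=True)
L=[("top",(.093,0,.085),(320.9,154.3)),("top",(-.085,0,.025),(319.5,209.7)),("top",(-.03075,0,.067),(320,193.7)),("top",(.075,.078,.069),(295.1,162.6)),
("side",(.093,0,.085),(314.7,235.4)),("side",(-.085,.04,.025),(260.3,242.7)),("side",(-.085,-.04,.025),(262.8,261.3))]
C=[("top",(.093,0,.085),(211,158.6)),("top",(-.085,0,.025),(209.3,214)),("top",(-.035,0,.038),(210.1,198.6)),
("side",(.093,0,.085),(293.6,166.3)),("side",(-.085,.04,.025),(249.2,173.1)),("side",(-.085,-.04,.025),(249.2,185.4))]
for O in(L,C):
    p,r=fit(O,[.5,0,0]); print(p,np.rad2deg(p[2]));print(r)
    for n,l,uv in O: print(n,l,back(n,uv,l[2]))
E
```

```text
[ 0.561  -0.2017  0.0377] 2.162458182866068
[[-0.965   0.2805]
 [ 0.0408  0.0329]
 [ 0.621  -1.3003]
 [ 1.0015 -1.2727]
 [-0.5403 -0.4338]
 [-0.6112 -0.0174]
 [-0.351  -0.1186]]
top (0.093, 0, 0.085) [ 0.6549 -0.2014  0.085 ]
top (-0.085, 0, 0.025) [ 0.4761 -0.2048  0.025 ]
top (-0.03075, 0, 0.067) [ 0.5259 -0.2008  0.067 ]
top (0.075, 0.078, 0.069) [ 0.6286 -0.1176  0.069 ]
side (0.093, 0, 0.085) [ 0.6554 -0.2002  0.085 ]
side (-0.085, 0.04, 0.025) [ 0.4766 -0.1652  0.025 ]
side (-0.085, -0.04, 0.025) [ 0.4787 -0.2455  0.025 ]
[ 0.5417  0.1648 -0.0404] -2.3140950357512757
[[ 0.1249  0.0221]
 [-0.0475 -0.3737]
 [-0.2164 -0.0375]
 [ 0.0749 -0.0384]
 [-0.4429 -0.24  ]
 [-0.0897  0.6125]]
top (0.093, 0, 0.085) [0.6347 0.1615 0.085 ]
top (-0.085, 0, 0.025) [0.4555 0.168  0.025 ]
top (-0.035, 0, 0.038) [0.5066 0.1655 0.038 ]
side (0.093, 0, 0.085) [0.6343 0.1608 0.085 ]
side (-0.085, 0.04, 0.025) [0.4601 0.2065 0.025 ]
side (-0.085, -0.04, 0.025) [0.4557 0.1318 0.025 ]
```

```bash
cat > ov.py <<'E'
from h import *
import sys
def box(x0,x1,y0,y1,z0,z1):
    c=[(x,y,z) for x in(x0,x1) for y in(y0,y1) for z in(z0,z1)]
    return [(c[i],c[j]) for i in range(8) for j in range(i) if sum(a!=b for a,b in zip(c[i],c[j]))==1]
def seat(w=.04):
    return box(-.085,.035,-w,w,.0,.025)+box(-.035,.035,-w,w,.025,.038)[:0]+[((-.035,-w,.038),(.035,-w,.038)),((-.035,w,.038),(.035,w,.038)),((-.035,.02,.038),(.035,.02,.038)),((-.035,-.02,.038),(.035,-.02,.038)),((-.035,.02,.038),(-.035,w,.038)),((-.035,-.02,.038),(-.035,-w,.038))]+[(a,b) for a,b in box(.081,.105,-.012,.012,.085,.0851)]
def draw(n,fr,p,edges,roi,s,fn,col=(0,0,255)):
    x0,y0,x1,y1=roi; I=cv2.resize(np.ascontiguousarray(fr[y0:y1,x0:x1,::-1]),None,fx=s,fy=s,interpolation=cv2.INTER_CUBIC)
    c,si=np.cos(p[2]),np.sin(p[2])
    T=lambda l:(p[0]+c*l[0]-si*l[1],p[1]+si*l[0]+c*l[1],l[2])
    for a,b in edges:
        q=[tuple(int(round(v)) for v in (proj(n,T(e))-(x0,y0)+.5)*s) for e in(a,b)]
        cv2.line(I,q[0],q[1],col,1)
    return I
def tube(): return [((.152,-.11,.1),(.152,.11,.1))]
def pk(x): return box(x-.032,x+.032,-.018,.018,.031,.067)
def circ(x,y,z,r):
    t=np.linspace(0,2*np.pi,25); P=[(x+r*np.cos(a),y+r*np.sin(a),z) for a in t]; return list(zip(P[:-1],P[1:]))
E
python3 - <<'E'
from ov import *
lp=(.5605,-.2028,.020); cp=(.5417,.1648,-.0404)
Le=seat()+tube()+pk(.00125)+circ(.075,.078,.069,.015)
A=draw("top",cams["top"]["frame"],lp,Le,(280,125,360,215),6,0);B=draw("top",cams["top"]["frame"],cp,seat()+box(-.085,.137,-.04,.04,0,.025),(190,140,240,230),6,0)
cv2.imwrite("pics/ov1.png",np.hstack([B,A]))
A=draw("side",cams["side"]["frame"],lp,Le,(255,195,355,270),7,0)
cv2.imwrite("pics/ov2.png",A)
A=draw("side",cams["side"]["frame"],cp,seat()+box(-.085,.137,-.04,.04,0,.025),(240,155,320,200),9,0)
cv2.imwrite("pics/ov3.png",A)
E
```

```text
(no output)
```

View pics/ov1.png

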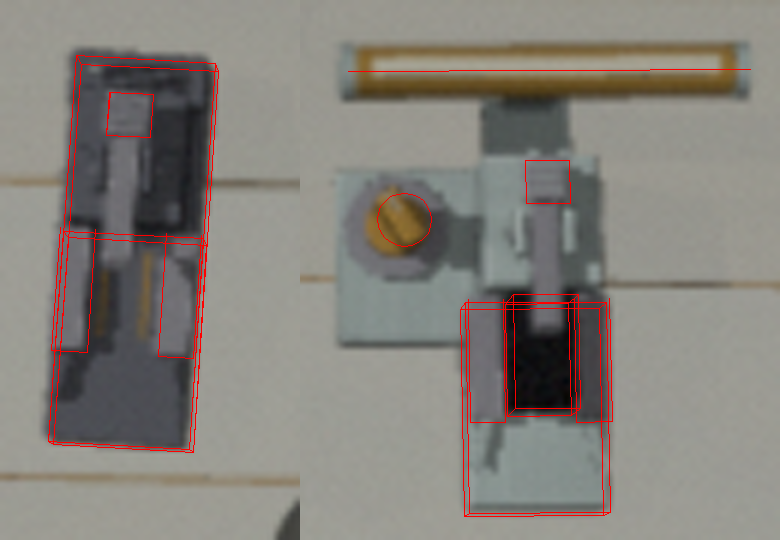

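View pics/ov2.png

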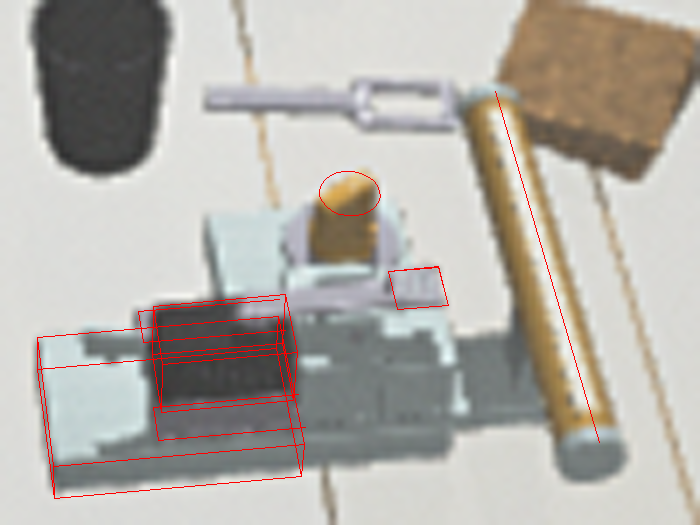

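View pics/ov3.png

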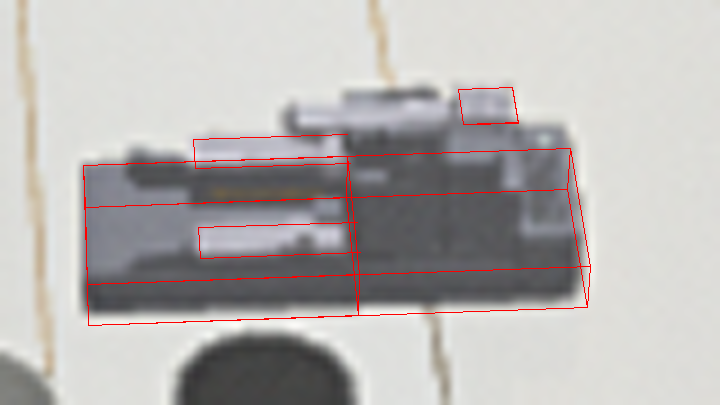

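```bash
cat >> h.py <<'E'
from scipy.spatial.transform import Rotation as Ro
def rot(s): return Ro.from_euler("xyz",s["tool_rot"])
def goto(s,pos,yawz,steps=None):
    """target: tool x down, tool z axis horizontal at angle yawz; prints tool shift + rotvec deg"""
    z=np.array([np.cos(yawz),np.sin(yawz),0]);x=np.array([0,0,-1.]);y=np.cross(z,x)
    T=Ro.from_matrix(np.c_[x,y,z]); R=rot(s)
    rv=np.rad2deg((R.inv()*T).as_rotvec()); sh=R.inv().apply(np.array(pos)-s["position"])
    return sh,rv
E
python3 - <<'E'
from h import *
from plant import arm
np.set_printoptions(precision=4,suppress=True)
s=arm.observe(); print(rot(s).as_matrix())
for a in (np.pi/2+.02,-np.pi/2+.02): print(goto(s,(.654,-.201,.13),a))
E
```

```text
[[-0.0004  0.8997  0.4366]
 [ 0.0008  0.4366 -0.8997]
 [-1.     -0.     -0.0009]]
(array([ 0.1119,  0.5006, -0.0333]), array([-155.2594,   -0.0169,   -0.0698]))
(array([ 0.1119,  0.5006, -0.0333]), array([24.7406, -0.0507,  0.0123]))
```

Call:
{"api": "servo_tool", "payload": {
  "deltas": [
    {"y": 0.031, "z": -0.025, "rx": 4, "fingers": 0},
    {"y": 0.062, "z": -0.05, "rx": 8, "fingers": 0},
    {"y": 0.093, "z": -0.075, "rx": 12, "fingers": 0},
    {"y": 0.124, "z": -0.1, "rx": 16, "fingers": 0},
    {"y": 0.155, "z": -0.125, "rx": 20, "fingers": 0},
    {"y": 0.186, "z": -0.15, "rx": 24, "fingers": 0},
    {"y": 0.217, "z": -0.1725, "rx": 24.7, "fingers": 0},
    {"y": 0.217, "z": -0.1725, "rx": 24.7, "fingers": 0}
  ]
}}

```text
invalid input at $.deltas[0]: expected keys rx, ry, rz, x, y, z, fingers
```

```bash
cat > st.py <<'E'
from h import *
from plant import arm
import sys
np.set_printoptions(precision=4,suppress=True)
s=arm.observe(); R=rot(s).as_matrix()
print("t",round(s["t"],2),"p",s["position"],"F",np.round(s["wrist_force"],2),"w",round(s["width"],3)); print("yawz",np.arctan2(R[1,2],R[0,2]),"down",R[:,0])
if len(sys.argv)>4:
    v=list(map(float,sys.argv[1:5])); print(goto(s,v[:3],v[3]))
E
python3 st.py .654 -.201 .13 -1.5508
```

```text
t 0.1 p [ 0.2182 -0.4496  0.2419] F [ 0.18 -0.43 -1.01] w 1.002
yawz -1.118991081304676 down [-0.0004  0.0008 -1.    ]
(array([ 0.1119,  0.5006, -0.0333]), array([24.7408, -0.0507,  0.0123]))
```

All keys are needed.

Call:
{"api": "servo_tool", "payload": {
  "deltas": [
    {"x": 0, "y": 0.031, "z": -0.025, "rx": 4, "ry": 0, "rz": 0, "fingers": 0},
    {"x": 0, "y": 0.062, "z": -0.05, "rx": 8, "ry": 0, "rz": 0, "fingers": 0},
    {"x": 0, "y": 0.093, "z": -0.075, "rx": 12, "ry": 0, "rz": 0, "fingers": 0},
    {"x": 0, "y": 0.124, "z": -0.1, "rx": 16, "ry": 0, "rz": 0, "fingers": 0},
    {"x": 0, "y": 0.155, "z": -0.125, "rx": 20, "ry": 0, "rz": 0, "fingers": 0},
    {"x": 0, "y": 0.186, "z": -0.15, "rx": 24, "ry": 0, "rz": 0, "fingers": 0},
    {"x": 0, "y": 0.217, "z": -0.1725, "rx": 24.7, "ry": 0, "rz": 0, "fingers": 0},
    {"x": 0, "y": 0.217, "z": -0.1725, "rx": 24.7, "ry": 0, "rz": 0, "fingers": 0},
    {"x": 0, "y": 0.217, "z": -0.1725, "rx": 24.7, "ry": 0, "rz": 0, "fingers": 0}
  ]
}}

```text
t: 0.85
position: [0.3388, -0.198, 0.242]
tool_rot: [-2.67, 1.57, 2.067]
wrist_force: [0.1, -0.2, 0.4]
width: 0.003
```

```bash
python3 st.py .654 -.201 .13 -1.5508
```

```text
t 0.85 p [ 0.3388 -0.198   0.242 ] F [ 0.09 -0.24  0.43] w 0.003
yawz -1.5454904827910487 down [-0.0005  0.0009 -1.    ]
(array([0.1118, 0.3151, 0.0111]), array([ 0.3042, -0.0534,  0.0274]))
```

Forward to above the pad, stopping with the tips about 50 mm above it.

Call:
{"api": "servo_tool", "payload": {
  "deltas": [
    {"x": 0.01, "y": 0.035, "z": 0.001, "rx": 0, "ry": 0, "rz": 0, "fingers": 0},
    {"x": 0.02, "y": 0.07, "z": 0.002, "rx": 0, "ry": 0, "rz": 0, "fingers": 0},
    {"x": 0.03, "y": 0.105, "z": 0.004, "rx": 0, "ry": 0, "rz": 0, "fingers": 0},
    {"x": 0.04, "y": 0.14, "z": 0.005, "rx": 0, "ry": 0, "rz": 0, "fingers": 0},
    {"x": 0.05, "y": 0.175, "z": 0.006, "rx": 0, "ry": 0, "rz": 0, "fingers": 0},
    {"x": 0.06, "y": 0.21, "z": 0.007, "rx": 0, "ry": 0, "rz": 0, "fingers": 0},
    {"x": 0.07, "y": 0.245, "z": 0.009, "rx": 0, "ry": 0, "rz": 0, "fingers": 0},
    {"x": 0.08, "y": 0.28, "z": 0.01, "rx": 0, "ry": 0, "rz": 0, "fingers": 0},
    {"x": 0.09, "y": 0.315, "z": 0.011, "rx": 0.3, "ry": 0, "rz": 0, "fingers": 0},
    {"x": 0.1, "y": 0.315, "z": 0.011, "rx": 0.3, "ry": 0, "rz": 0, "fingers": 0},
    {"x": 0.1, "y": 0.315, "z": 0.011, "rx": 0.3, "ry": 0, "rz": 0, "fingers": 0}
  ]
}}

```text
t: 1.77
position: [0.6535, -0.2021, 0.1376]
tool_rot: [-1.988, 1.565, 2.744]
wrist_force: [-0.7, 0.5, -0.8]
width: 0.0
```

```bash
python3 st.py .654 -.201 .096 -1.5508; python3 - <<'E'
from plant import arm
import cv2,numpy as np
I=[]
for n,r in(("side",(255,180,355,270)),("top",(270,110,370,200))):
    f=arm.get_image(n)["frame"]; x0,y0,x1,y1=r
    I.append(cv2.resize(f[y0:y1,x0:x1,::-1],(400,360) ,interpolation=cv2.INTER_CUBIC))
cv2.imwrite("pics/a1.png",np.hstack(I))
E
```

```text
t 1.77 p [ 0.6535 -0.2021  0.1376] F [-0.67  0.49 -0.81] w 0.0
yawz -1.551398312840277 down [-0.0052  0.0022 -1.    ]
(array([ 0.0416,  0.0007, -0.001 ]), array([-0.0339, -0.1306,  0.2946]))
```

View pics/a1.png

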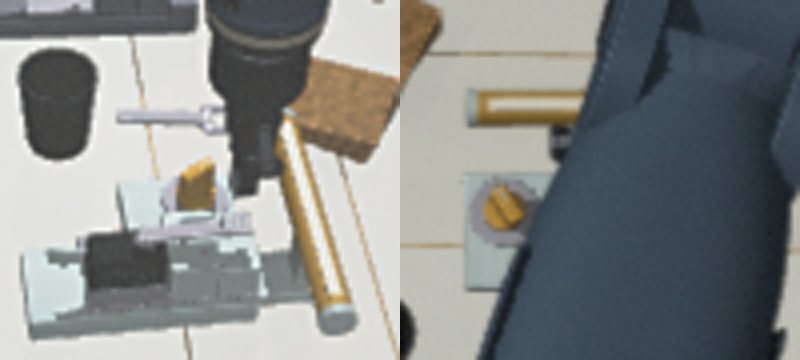

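```bash
python3 - <<'E'
from h import *
print(proj("side",(.6535,-.2021,.1266)),proj("side",(.654,-.201,.085)))
E
```

```text
[315.2066347  227.43464017] [314.33245747 235.6066878 ]
```

The side view shows the closed fingertips at about (316,228), which matches the projection, so they are right above the pad. I'll lower them.

Call:
{"api": "servo_tool", "payload": {
  "deltas": [
    {"x": 0.015, "y": 0.0005, "z": -0.001, "rx": 0, "ry": 0, "rz": 0.3, "fingers": 0},
    {"x": 0.03, "y": 0.0005, "z": -0.001, "rx": 0, "ry": 0, "rz": 0.3, "fingers": 0},
    {"x": 0.039, "y": 0.0005, "z": -0.001, "rx": 0, "ry": 0, "rz": 0.3, "fingers": 0},
    {"x": 0.041, "y": 0.0005, "z": -0.001, "rx": 0, "ry": 0, "rz": 0.3, "fingers": 0},
    {"x": 0.043, "y": 0.0005, "z": -0.001, "rx": 0, "ry": 0, "rz": 0.3, "fingers": 0},
    {"x": 0.043, "y": 0.0005, "z": -0.001, "rx": 0, "ry": 0, "rz": 0.3, "fingers": 0}
  ]
}}

```text
t: 2.37
position: [0.653, -0.2013, 0.0991]
tool_rot: [1.861, 1.567, 0.309]
wrist_force: [-0.1, 0.2, 0.3]
width: 0.003
```

Call:
{"api": "servo_tool", "payload": {
  "deltas": [
    {"x": 0.001, "y": 0.0005, "z": 0, "rx": 0, "ry": 0, "rz": 0, "fingers": 0},
    {"x": 0.003, "y": 0.0005, "z": 0, "rx": 0, "ry": 0, "rz": 0, "fingers": 0},
    {"x": 0.005, "y": 0.0005, "z": 0, "rx": 0, "ry": 0, "rz": 0, "fingers": 0},
    {"x": 0.006, "y": 0.0005, "z": 0, "rx": 0, "ry": 0, "rz": 0, "fingers": 0},
    {"x": 0.006, "y": 0.0005, "z": 0, "rx": 0, "ry": 0, "rz": 0, "fingers": 0}
  ]
}}

```text
t: 2.78
position: [0.6547, -0.2015, 0.0943]
tool_rot: [1.625, 1.564, 0.073]
wrist_force: [3.6, 0.8, 7.6]
width: 0.001
```

Call:
{"api": "servo_tool", "payload": {
  "deltas": [
    {"x": 0.001, "y": 0, "z": 0, "rx": 0, "ry": 0, "rz": 0, "fingers": 0},
    {"x": 0.002, "y": 0, "z": 0, "rx": 0, "ry": 0, "rz": 0, "fingers": 0},
    {"x": 0.003, "y": 0, "z": 0, "rx": 0, "ry": 0, "rz": 0, "fingers": 0},
    {"x": 0.004, "y": 0, "z": 0, "rx": 0, "ry": 0, "rz": 0, "fingers": 0}
  ]
}}

```text
t: 3.12
position: [0.6562, -0.2016, 0.0918]
tool_rot: [1.535, 1.561, -0.016]
wrist_force: [4.2, 1.6, 11.2]
width: -0.0
```

Call:
{"api": "servo_tool", "payload": {
  "deltas": [
    {"x": 0.001, "y": -0.001, "z": 0, "rx": 0, "ry": 0, "rz": 0, "fingers": 0},
    {"x": 0.0025, "y": -0.001, "z": 0, "rx": 0, "ry": 0, "rz": 0, "fingers": 0},
    {"x": 0.0025, "y": -0.001, "z": 0, "rx": 0, "ry": 0, "rz": 0, "fingers": 0},
    {"x": 0.0025, "y": -0.001, "z": 0, "rx": 0, "ry": 0, "rz": 0, "fingers": 0},
    {"x": 0.0025, "y": -0.001, "z": 0, "rx": 0, "ry": 0, "rz": 0, "fingers": 0}
  ]
}}

```text
t: 3.53
position: [0.6567, -0.2016, 0.0909]
tool_rot: [1.508, 1.557, -0.044]
wrist_force: [2.1, 1.9, 11.5]
width: -0.004
```

```bash
python3 st.py; cat > pic.py <<'E'
from h import *
from plant import arm
import sys
n,fn,x0,y0,x1,y1=sys.argv[1],sys.argv[2],*map(int,sys.argv[3:7])
f=arm.get_image(n)["frame"]; s=min(800//(x1-x0),600//(y1-y0))
I=cv2.resize(np.ascontiguousarray(f[y0:y1,x0:x1,::-1]),None,fx=s,fy=s,interpolation=cv2.INTER_CUBIC)
for x in range((x0+9)//10*10,x1,10): cv2.putText(I,str(x),((x-x0)*s,10),0,.35,(0,0,255))
for y in range((y0+9)//10*10,y1,10): cv2.putText(I,str(y),(0,(y-y0)*s+4),0,.35,(0,0,255))
cv2.imwrite("pics/"+fn,I)
E
python3 pic.py side b1.png 255 190 355 265
```

```text
t 3.53 p [ 0.6567 -0.2016  0.0909] F [ 2.11  1.94 11.46] w -0.004
yawz -1.5513796960549078 down [ 0.0137 -0.0006 -0.9999]
```

View pics/b1.png

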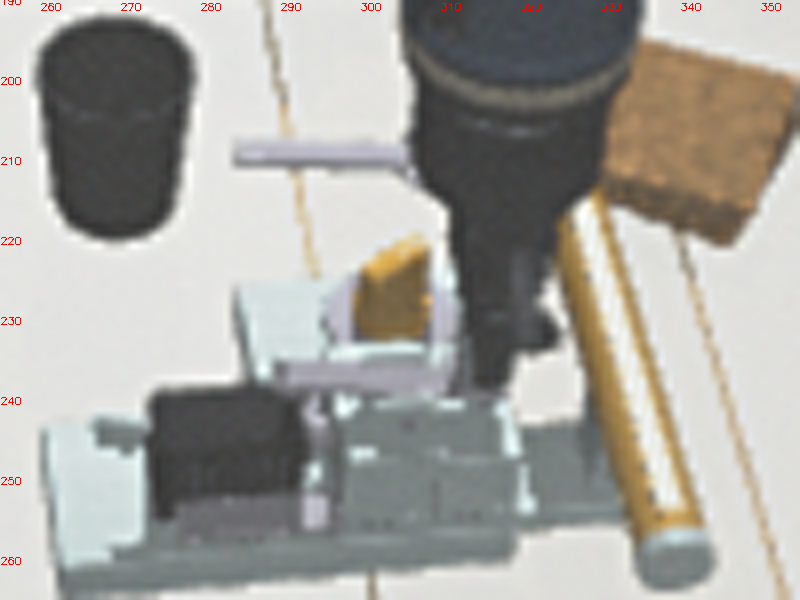

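The side view shows that the pack has moved out: its front edge is at column 274, where it was at about 277. The hook arm is raised. I'll release the catch, back off and then approach the pack.

Call:
{"api": "servo_tool", "payload": {
  "deltas": [
    {"x": -0.02, "y": 0, "z": 0, "rx": 0, "ry": 0, "rz": 0, "fingers": 0},
    {"x": -0.045, "y": 0, "z": 0, "rx": 0, "ry": 0, "rz": 0, "fingers": 0.065},
    {"x": -0.06, "y": -0.035, "z": 0, "rx": 0, "ry": 0, "rz": 0, "fingers": 0.065},
    {"x": -0.06, "y": -0.07, "z": 0, "rx": 0, "ry": 0, "rz": 0, "fingers": 0.065},
    {"x": -0.06, "y": -0.1, "z": 0, "rx": 0, "ry": 0, "rz": 0, "fingers": 0.065},
    {"x": -0.06, "y": -0.115, "z": 0, "rx": 0, "ry": 0, "rz": 0, "fingers": 0.065},
    {"x": -0.06, "y": -0.115, "z": 0, "rx": 0, "ry": 0, "rz": 0, "fingers": 0.065},
    {"x": -0.06, "y": -0.115, "z": 0, "rx": 0, "ry": 0, "rz": 0, "fingers": 0.065}
  ]
}}

```text
t: 4.25
position: [0.5406, -0.204, 0.1499]
tool_rot: [1.491, 1.556, -0.061]
wrist_force: [0.6, -0.1, 0.3]
width: 0.764
```

```bash
python3 st.py .5415 -.2025 .049 -1.5508;python3 pic.py side b2.png 235 180 345 265
```

```text
t 4.25 p [ 0.5406 -0.204   0.1499] F [ 0.65 -0.13  0.27] w 0.764
yawz -1.5518315451271363 down [ 0.0144 -0.0009 -0.9999]
(array([ 0.1009, -0.0005, -0.0016]), array([-0.0586,  0.0664, -0.8249]))
```

View pics/b2.png

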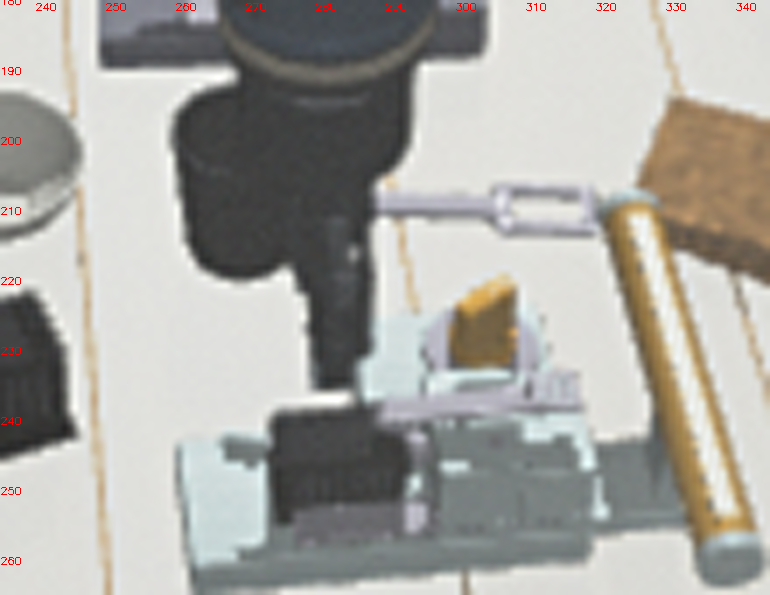

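```bash
python3 - <<'E'
from ov import *
f=cv2.imread("pics/b2.png")
lp=(.5605,-.2028,.020)
c,s=np.cos(lp[2]),np.sin(lp[2])
for a,b in pk(-.009):
    q=[tuple(int(round(v)) for v in (proj("side",(lp[0]+c*e[0]-s*e[1],lp[1]+s*e[0]+c*e[1],e[2]))-(235,180)+.5)*7) for e in(a,b)]
    cv2.line(f,q[0],q[1],(0,0,255),1)
cv2.imwrite("pics/b3.png",f[350:,200:600])
E
```

```text
(no output)
```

View pics/b3.png

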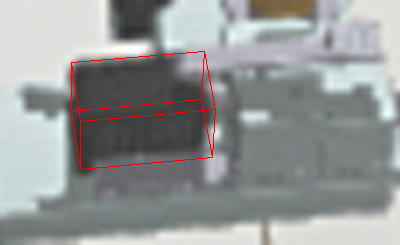

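Call:
{"api": "servo_tool", "payload": {
  "deltas": [
    {"x": 0.03, "y": 0, "z": -0.0015, "rx": 0, "ry": 0, "rz": -0.8, "fingers": 0.065},
    {"x": 0.055, "y": 0, "z": -0.0015, "rx": 0, "ry": 0, "rz": -0.8, "fingers": 0.065},
    {"x": 0.07, "y": 0, "z": -0.0015, "rx": 0, "ry": 0, "rz": -0.8, "fingers": 0.065},
    {"x": 0.07, "y": 0, "z": -0.0015, "rx": 0, "ry": 0, "rz": -0.8, "fingers": 0.065},
    {"x": 0.07, "y": 0, "z": -0.0015, "rx": 0, "ry": 0, "rz": -0.8, "fingers": 0.065}
  ]
}}

```text
t: 4.72
position: [0.5426, -0.2023, 0.0793]
tool_rot: [-0.854, 1.57, -2.405]
wrist_force: [0.6, 0.5, 0.6]
width: 0.761
```

```bash
python3 st.py .5415 -.2025 .049 -1.5508
```

```text
t 4.72 p [ 0.5426 -0.2023  0.0793] F [0.59 0.48 0.64] w 0.761
yawz -1.5510157491936774 down [-0.0007 -0.0006 -1.    ]
(array([ 0.0303, -0.0011,  0.0002]), array([-0.0124,  0.0351,  0.0403]))
```

The pack model overlay matches the image within about 1 px. I'll go down and grip.

Call:
{"api": "servo_tool", "payload": {
  "deltas": [
    {"x": 0.015, "y": -0.001, "z": 0, "rx": 0, "ry": 0, "rz": 0, "fingers": 0.065},
    {"x": 0.026, "y": -0.001, "z": 0, "rx": 0, "ry": 0, "rz": 0, "fingers": 0.065},
    {"x": 0.03, "y": -0.001, "z": 0, "rx": 0, "ry": 0, "rz": 0, "fingers": 0.065},
    {"x": 0.03, "y": -0.001, "z": 0, "rx": 0, "ry": 0, "rz": 0, "fingers": 0.065},
    {"x": 0.03, "y": -0.001, "z": 0, "rx": 0, "ry": 0, "rz": 0, "fingers": 0.05},
    {"x": 0.03, "y": -0.001, "z": 0, "rx": 0, "ry": 0, "rz": 0, "fingers": 0.044},
    {"x": 0.03, "y": -0.001, "z": 0, "rx": 0, "ry": 0, "rz": 0, "fingers": 0.042}
  ],
  "grip_force": 20
}}

```text
t: 5.3
position: [0.5421, -0.2025, 0.05]
tool_rot: [0.358, 1.57, -1.193]
wrist_force: [-0.5, -0.6, -0.1]
width: 0.492
```

```bash
python3 st.py .5415 -.2025 .049 -1.5508;python3 pic.py side b4.png 255 190 345 265
```

```text
t 5.3 p [ 0.5421 -0.2025  0.05  ] F [-0.54 -0.56 -0.08] w 0.492
yawz -1.5510250678336277 down [ 0.0004 -0.001  -1.    ]
(array([ 0.001 , -0.0006, -0.    ]), array([-0.0129,  0.0583, -0.0218]))
```

View pics/b4.png

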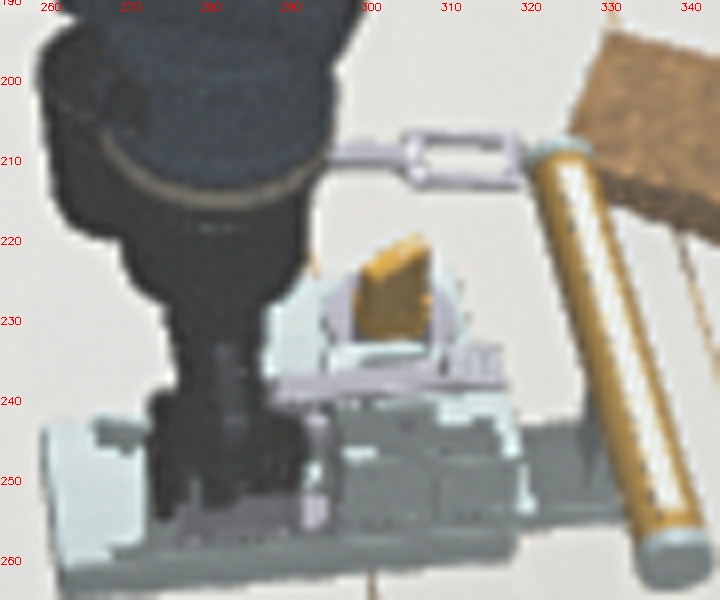

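Call:
{"api": "servo_tool", "payload": {
  "deltas": [
    {"x": 0, "y": 0, "z": 0, "rx": 0, "ry": 0, "rz": 0, "fingers": 0.038},
    {"x": 0, "y": 0, "z": 0, "rx": 0, "ry": 0, "rz": 0, "fingers": 0.036},
    {"x": 0, "y": 0, "z": 0, "rx": 0, "ry": 0, "rz": 0, "fingers": 0.034},
    {"x": 0, "y": 0, "z": 0, "rx": 0, "ry": 0, "rz": 0, "fingers": 0.03},
    {"x": 0, "y": 0, "z": 0, "rx": 0, "ry": 0, "rz": 0, "fingers": 0.03},
    {"x": 0, "y": 0, "z": 0, "rx": 0, "ry": 0, "rz": 0, "fingers": 0.03}
  ],
  "grip_force": 20
}}

```text
t: 5.85
position: [0.5422, -0.2025, 0.0503]
tool_rot: [0.642, 1.569, -0.909]
wrist_force: [-0.5, 0.9, 6.0]
width: 0.417
```

Call:
{"api": "servo_tool", "payload": {
  "deltas": [
    {"x": 0, "y": 0, "z": 0, "rx": 0, "ry": 0, "rz": 0, "fingers": 0.03},
    {"x": 0, "y": -0.003, "z": 0, "rx": 0, "ry": 0, "rz": 0, "fingers": 0.03},
    {"x": 0, "y": -0.008, "z": 0, "rx": 0, "ry": 0, "rz": 0, "fingers": 0.03},
    {"x": 0, "y": -0.014, "z": 0, "rx": 0, "ry": 0, "rz": 0, "fingers": 0.03},
    {"x": 0, "y": -0.02, "z": 0, "rx": 0, "ry": 0, "rz": 0, "fingers": 0.03}
  ],
  "grip_force": 35
}}

```text
t: 6.27
position: [0.5217, -0.2029, 0.0504]
tool_rot: [0.711, 1.569, -0.84]
wrist_force: [1.6, -1.1, 2.5]
width: 0.416
```

Forces are small, so I'll keep sliding out.

Call:
{"api": "servo_tool", "payload": {
  "deltas": [
    {"x": 0, "y": -0.008, "z": 0, "rx": 0, "ry": 0, "rz": 0, "fingers": 0.03},
    {"x": 0, "y": -0.016, "z": 0, "rx": 0, "ry": 0, "rz": 0, "fingers": 0.03},
    {"x": 0, "y": -0.024, "z": 0, "rx": 0, "ry": 0, "rz": 0, "fingers": 0.03},
    {"x": 0, "y": -0.032, "z": 0, "rx": 0, "ry": 0, "rz": 0, "fingers": 0.03},
    {"x": 0, "y": -0.042, "z": 0, "rx": 0, "ry": 0, "rz": 0, "fingers": 0.03},
    {"x": 0, "y": -0.052, "z": 0, "rx": 0, "ry": 0, "rz": 0, "fingers": 0.03},
    {"x": 0, "y": -0.06, "z": 0, "rx": 0, "ry": 0, "rz": 0, "fingers": 0.03},
    {"x": 0, "y": -0.06, "z": 0, "rx": 0, "ry": 0, "rz": 0, "fingers": 0.03}
  ]
}}

```text
t: 6.93
position: [0.46, -0.2041, 0.0504]
tool_rot: [0.307, 1.57, -1.244]
wrist_force: [1.5, -0.7, -0.9]
width: 0.416
```

```bash
python3 st.py;python3 pic.py side c1.png 235 180 345 265
```

```text
t 6.93 p [ 0.46   -0.2041  0.0504] F [ 1.54 -0.69 -0.86] w 0.416
yawz -1.5516391300428212 down [ 0.0004 -0.0011 -1.    ]
```

View pics/c1.png

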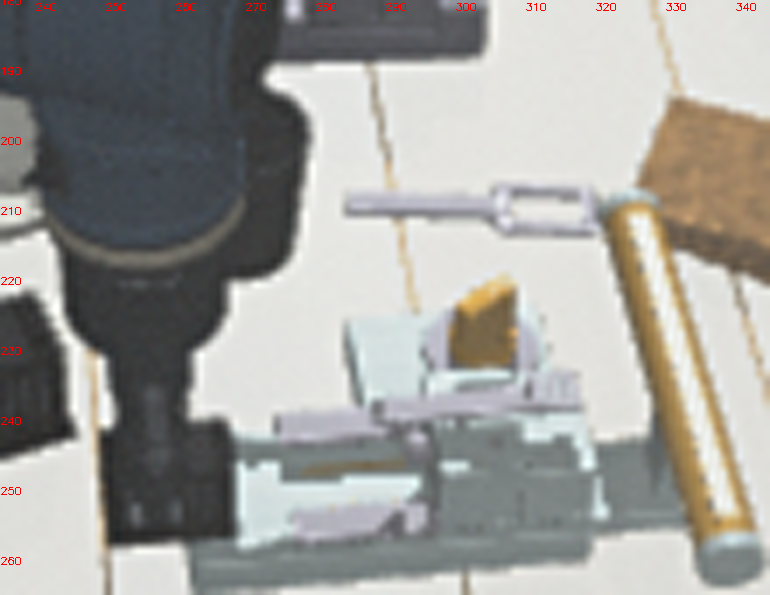

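The pack is clear of the rail: its right end is at about column 268 and the lips start at about 275. I'll lift it straight up.

Call:
{"api": "servo_tool", "payload": {
  "deltas": [
    {"x": -0.01, "y": 0, "z": 0, "rx": 0, "ry": 0, "rz": 0, "fingers": 0.03},
    {"x": -0.03, "y": -0.002, "z": 0, "rx": 0, "ry": 0, "rz": 0, "fingers": 0.03},
    {"x": -0.055, "y": -0.002, "z": 0, "rx": 0, "ry": 0, "rz": 0, "fingers": 0.03},
    {"x": -0.08, "y": -0.002, "z": 0, "rx": 0, "ry": 0, "rz": 0, "fingers": 0.03},
    {"x": -0.1, "y": -0.002, "z": 0, "rx": 0, "ry": 0, "rz": 0, "fingers": 0.03},
    {"x": -0.1, "y": -0.002, "z": 0, "rx": 0, "ry": 0, "rz": 0, "fingers": 0.03}
  ]
}}

```text
t: 7.48
position: [0.4604, -0.2048, 0.1546]
tool_rot: [0.999, 1.565, -0.553]
wrist_force: [0.7, -0.2, -1.0]
width: 0.417
```

```bash
python3 st.py .461 .169 .15 -1.613;python3 pic.py side c2.png 215 180 325 265
```

```text
t 7.48 p [ 0.4604 -0.2048  0.1546] F [ 0.72 -0.23 -1.02] w 0.417
yawz -1.5514911858461549 down [ 0.0053 -0.0033 -1.    ]
(array([ 0.0034,  0.0078, -0.3737]), array([ 3.5247,  0.1836, -0.3055]))
```

View pics/c2.png

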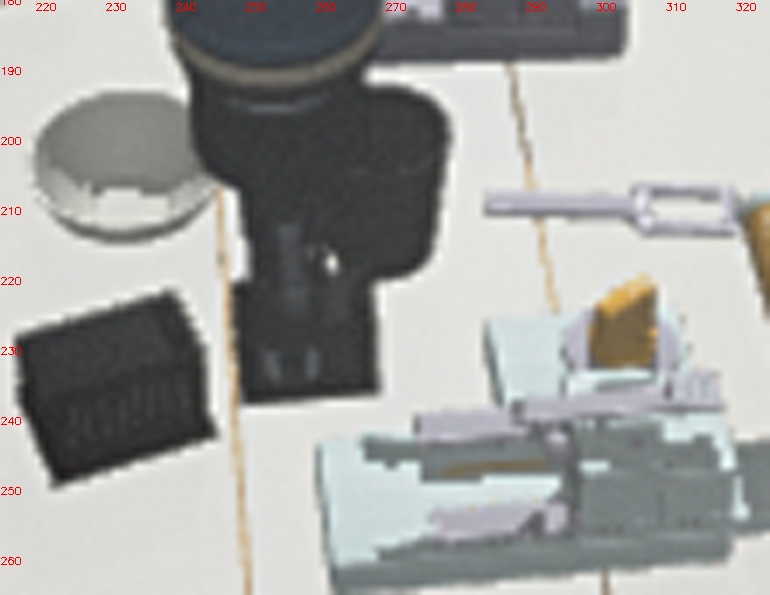

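The pack is held level, with its bottom edge running from (249,237) to (269,235). I'll carry it across.

Call:
{"api": "servo_tool", "payload": {
  "deltas": [
    {"x": 0, "y": 0, "z": -0.015, "rx": 0.3, "ry": 0, "rz": 0, "fingers": 0.03},
    {"x": 0, "y": 0.001, "z": -0.045, "rx": 0.6, "ry": 0, "rz": 0, "fingers": 0.03},
    {"x": 0, "y": 0.002, "z": -0.08, "rx": 1, "ry": 0, "rz": 0, "fingers": 0.03},
    {"x": 0, "y": 0.003, "z": -0.118, "rx": 1.4, "ry": 0, "rz": 0, "fingers": 0.03},
    {"x": 0, "y": 0.004, "z": -0.156, "rx": 1.8, "ry": 0, "rz": 0, "fingers": 0.03},
    {"x": 0, "y": 0.005, "z": -0.194, "rx": 2.2, "ry": 0, "rz": 0, "fingers": 0.03},
    {"x": 0, "y": 0.006, "z": -0.232, "rx": 2.6, "ry": 0, "rz": 0, "fingers": 0.03},
    {"x": 0, "y": 0.007, "z": -0.27, "rx": 3, "ry": 0, "rz": 0, "fingers": 0.03},
    {"x": 0, "y": 0.008, "z": -0.308, "rx": 3.3, "ry": 0, "rz": 0, "fingers": 0.03},
    {"x": 0, "y": 0.008, "z": -0.34, "rx": 3.5, "ry": 0, "rz": -0.3, "fingers": 0.03},
    {"x": 0, "y": 0.008, "z": -0.362, "rx": 3.5, "ry": 0, "rz": -0.3, "fingers": 0.03},
    {"x": 0, "y": 0.008, "z": -0.374, "rx": 3.5, "ry": 0, "rz": -0.3, "fingers": 0.03}
  ]
}}

```text
t: 8.53
position: [0.4624, 0.0138, 0.1515]
tool_rot: [-3.053, 1.539, 1.669]
wrist_force: [-0.3, 1.1, -2.2]
width: 0.415
```

```bash
python3 st.py .461 .169 .08 -1.613
```

```text
t 8.53 p [0.4624 0.0138 0.1515] F [-0.3   1.09 -2.19] w 0.415
yawz -1.5611780815307494 down [-0.0031  0.0317 -0.9995]
(array([ 0.0764,  0.0003, -0.1529]), array([ 2.9715, -1.8152,  0.2088]))
```

Call:
{"api": "servo_tool", "payload": {
  "deltas": [
    {"x": 0.005, "y": 0, "z": -0.02, "rx": 0.5, "ry": -0.5, "rz": 0, "fingers": 0.03},
    {"x": 0.005, "y": 0, "z": -0.04, "rx": 1, "ry": -1, "rz": 0, "fingers": 0.03},
    {"x": 0.005, "y": 0, "z": -0.06, "rx": 1.5, "ry": -1.8, "rz": 0.2, "fingers": 0.03},
    {"x": 0.005, "y": 0, "z": -0.08, "rx": 2, "ry": -1.8, "rz": 0.2, "fingers": 0.03},
    {"x": 0.005, "y": 0, "z": -0.1, "rx": 2.5, "ry": -1.8, "rz": 0.2, "fingers": 0.03},
    {"x": 0.005, "y": 0, "z": -0.12, "rx": 3, "ry": -1.8, "rz": 0.2, "fingers": 0.03},
    {"x": 0.005, "y": 0, "z": -0.138, "rx": 3, "ry": -1.8, "rz": 0.2, "fingers": 0.03},
    {"x": 0.005, "y": 0, "z": -0.153, "rx": 3, "ry": -1.8, "rz": 0.2, "fingers": 0.03},
    {"x": 0.005, "y": 0, "z": -0.153, "rx": 3, "ry": -1.8, "rz": 0.2, "fingers": 0.03},
    {"x": 0.005, "y": 0, "z": -0.153, "rx": 3, "ry": -1.8, "rz": 0.2, "fingers": 0.03},
    {"x": 0.005, "y": 0, "z": -0.153, "rx": 3, "ry": -1.8, "rz": 0.2, "fingers": 0.03}
  ]
}}

```text
t: 9.45
position: [0.4627, 0.0154, 0.151]
tool_rot: [-3.111, 1.536, 1.613]
wrist_force: [-0.6, 0.2, -2.0]
width: 0.415
```

```bash
python3 st.py .461 .169 .08 -1.613
```

```text
t 9.45 p [0.4627 0.0154 0.151 ] F [-0.62  0.21 -2.  ] w 0.415
yawz -1.5595086988625362 down [-0.0015  0.0349 -0.9994]
(array([ 0.0764,  0.0001, -0.151 ]), array([ 3.0656, -2.    ,  0.1158]))
```

```bash
python3 - <<'E'
from plant import arm
import numpy as np
s=arm.observe()
for k in("joints","dq","joint_torque","torque"): print(k,np.round(s[k],3))
E
python3 pic.py side d1.png 90 80 410 310; python3 pic.py top d2.png 100 60 420 300
```

```text
joints [ 0.01   0.177 -0.314  1.081  0.035  3.141]
dq [ 0.002 -0.003 -0.     0.002  0.     0.001]
joint_torque [-1.5300e-01 -6.3735e+01  4.7056e+01 -1.0000e-03  1.8500e-01 -0.0000e+00]
torque [-0.082 -0.035 -0.019]
```

View pics/d1.png

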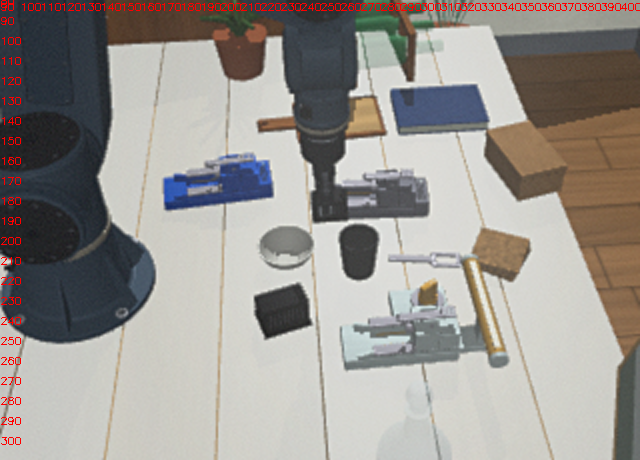

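View pics/d2.png

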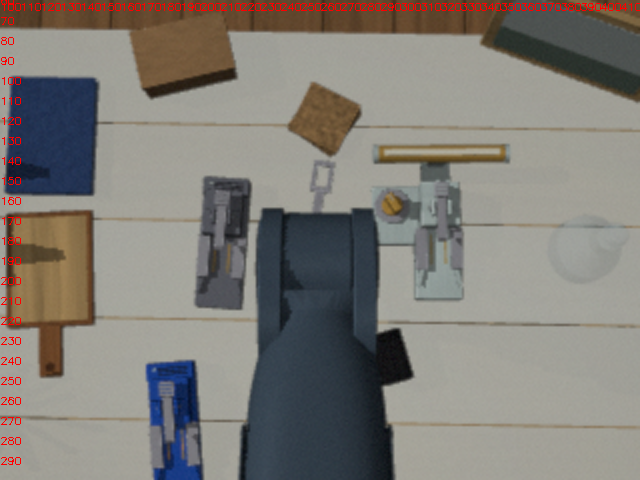

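Joint 6 has reached its limit at 3.14, with the arm free of contact. The same pack yaw is reachable at about -2.75, so I'll unwind the wrist by nearly a full turn in free space. I'll level the tool first.

Call:
{"api": "servo_tool", "payload": {
  "deltas": [
    {"x": 0, "y": 0, "z": 0, "rx": -5, "ry": -2, "rz": 0.1, "fingers": 0.03},
    {"x": 0, "y": 0, "z": 0, "rx": -10, "ry": -2, "rz": 0.2, "fingers": 0.03},
    {"x": 0, "y": 0, "z": 0, "rx": -15, "ry": -2, "rz": 0.3, "fingers": 0.03},
    {"x": 0, "y": 0, "z": 0, "rx": -15, "ry": -2, "rz": 0.3, "fingers": 0.03}
  ]
}}

```text
t: 9.88
position: [0.4626, 0.0157, 0.151]
tool_rot: [1.431, 1.562, 0.139]
wrist_force: [-0.1, 0.2, -1.3]
width: 0.413
```

```bash
python3 st.py .461 .169 .15 -1.613
```

```text
t 9.88 p [0.4626 0.0157 0.151 ] F [-0.09  0.19 -1.3 ] w 0.413
yawz -1.292956919470554 down [ 0.0088  0.0012 -1.    ]
(array([ 0.0012,  0.0405, -0.1479]), array([18.3373, -0.0105, -0.5084]))
```

Call:
{"api": "servo_tool", "payload": {
  "deltas": [
    {"x": 0, "y": 0, "z": 0, "rx": -4, "ry": 0, "rz": 0, "fingers": 0.03},
    {"x": 0, "y": 0, "z": 0, "rx": -10, "ry": 0, "rz": 0, "fingers": 0.03},
    {"x": 0, "y": 0, "z": 0, "rx": -17, "ry": 0, "rz": 0, "fingers": 0.03},
    {"x": 0, "y": 0, "z": 0, "rx": -24, "ry": 0, "rz": 0, "fingers": 0.03},
    {"x": 0, "y": 0, "z": 0, "rx": -31, "ry": 0, "rz": 0, "fingers": 0.03},
    {"x": 0, "y": 0, "z": 0, "rx": -38, "ry": 0, "rz": 0, "fingers": 0.03},
    {"x": 0, "y": 0, "z": 0, "rx": -45, "ry": 0, "rz": 0, "fingers": 0.03},
    {"x": 0, "y": 0, "z": 0, "rx": -52, "ry": 0, "rz": 0, "fingers": 0.03},
    {"x": 0, "y": 0, "z": 0, "rx": -59, "ry": 0, "rz": 0, "fingers": 0.03},
    {"x": 0, "y": 0, "z": 0, "rx": -66, "ry": 0, "rz": 0, "fingers": 0.03},
    {"x": 0, "y": 0, "z": 0, "rx": -73, "ry": 0, "rz": 0, "fingers": 0.03},
    {"x": 0, "y": 0, "z": 0, "rx": -80, "ry": 0, "rz": 0, "fingers": 0.03}
  ]
}}

```text
t: 10.88
position: [0.4626, 0.0157, 0.151]
tool_rot: [0.038, 1.562, 0.143]
wrist_force: [-0.1, 0.1, -2.6]
width: 0.413
```

```bash
python3 st.py .4626 .0157 .151 -1.613; python3 -c "
from plant import arm;print(arm.observe()['joints'])"
```

```text
t 10.88 p [0.4626 0.0157 0.151 ] F [-0.13  0.07 -2.65] w 0.413
yawz 0.10594101352746148 down [ 0.0086  0.0012 -1.    ]
(array([-0.,  0., -0.]), array([98.4875,  0.3531, -0.4422]))
[ 3.32076255e-02  1.68147358e-01 -3.24221706e-01  1.06977506e+00
  9.58103574e-04  1.49806566e+00]
```

Call:
{"api": "servo_tool", "payload": {
  "deltas": [
    {"x": 0, "y": 0, "z": 0, "rx": -7, "ry": 0, "rz": 0, "fingers": 0.03},
    {"x": 0, "y": 0, "z": 0, "rx": -14, "ry": 0, "rz": 0, "fingers": 0.03},
    {"x": 0, "y": 0, "z": 0, "rx": -21, "ry": 0, "rz": 0, "fingers": 0.03},
    {"x": 0, "y": 0, "z": 0, "rx": -28, "ry": 0, "rz": 0, "fingers": 0.03},
    {"x": 0, "y": 0, "z": 0, "rx": -35, "ry": 0, "rz": 0, "fingers": 0.03},
    {"x": 0, "y": 0, "z": 0, "rx": -42, "ry": 0, "rz": 0, "fingers": 0.03},
    {"x": 0, "y": 0, "z": 0, "rx": -49, "ry": 0, "rz": 0, "fingers": 0.03},
    {"x": 0, "y": 0, "z": 0, "rx": -56, "ry": 0, "rz": 0, "fingers": 0.03},
    {"x": 0, "y": 0, "z": 0, "rx": -63, "ry": 0, "rz": 0, "fingers": 0.03},
    {"x": 0, "y": 0, "z": 0, "rx": -70, "ry": 0, "rz": 0, "fingers": 0.03},
    {"x": 0, "y": 0, "z": 0, "rx": -77, "ry": 0, "rz": 0, "fingers": 0.03},
    {"x": 0, "y": 0, "z": 0, "rx": -84, "ry": 0, "rz": 0, "fingers": 0.03}
  ]
}}

```text
t: 11.88
position: [0.4626, 0.0157, 0.151]
tool_rot: [-1.421, 1.562, 0.154]
wrist_force: [0.5, 0.6, -2.1]
width: 0.414
```

Call:
{"api": "servo_tool", "payload": {
  "deltas": [
    {"x": 0, "y": 0, "z": 0, "rx": -7, "ry": 0, "rz": 0, "fingers": 0.03},
    {"x": 0, "y": 0, "z": 0, "rx": -14, "ry": 0, "rz": 0, "fingers": 0.03},
    {"x": 0, "y": 0, "z": 0, "rx": -21, "ry": 0, "rz": 0, "fingers": 0.03},
    {"x": 0, "y": 0, "z": 0, "rx": -28, "ry": 0, "rz": 0, "fingers": 0.03},
    {"x": 0, "y": 0, "z": 0, "rx": -35, "ry": 0, "rz": 0, "fingers": 0.03},
    {"x": 0, "y": 0, "z": 0, "rx": -42, "ry": 0, "rz": 0, "fingers": 0.03},
    {"x": 0, "y": 0, "z": 0, "rx": -49, "ry": 0, "rz": 0, "fingers": 0.03},
    {"x": 0, "y": 0, "z": 0, "rx": -56, "ry": 0, "rz": 0, "fingers": 0.03},
    {"x": 0, "y": 0, "z": 0, "rx": -63, "ry": 0, "rz": 0, "fingers": 0.03},
    {"x": 0, "y": 0, "z": 0, "rx": -70, "ry": 0, "rz": 0, "fingers": 0.03},
    {"x": 0, "y": 0, "z": 0, "rx": -77, "ry": 0, "rz": 0, "fingers": 0.03},
    {"x": 0, "y": 0, "z": 0, "rx": -84, "ry": 0, "rz": 0, "fingers": 0.03}
  ]
}}

```text
t: 12.88
position: [0.4627, 0.0157, 0.151]
tool_rot: [-2.883, 1.562, 0.161]
wrist_force: [0.6, -0.3, -2.2]
width: 0.412
```

```bash
python3 st.py .461 .169 .15 -1.613; python3 -c "
from plant import arm;print(arm.observe()['joints'])"
```

```text
t 12.88 p [0.4627 0.0157 0.151 ] F [ 0.56 -0.32 -2.2 ] w 0.412
yawz 3.04333218538492 down [ 0.0084  0.0014 -1.    ]
(array([ 0.0012, -0.1524,  0.0167]), array([-93.2107,  -0.4654,  -0.2883]))
[ 3.31674039e-02  1.68408433e-01 -3.23904891e-01  1.07001580e+00
  1.08445537e-03 -1.43937288e+00]
```

Call:
{"api": "servo_tool", "payload": {
  "deltas": [
    {"x": 0, "y": -0.01, "z": 0.001, "rx": -7, "ry": 0, "rz": 0, "fingers": 0.03},
    {"x": 0, "y": -0.024, "z": 0.003, "rx": -14, "ry": 0, "rz": 0, "fingers": 0.03},
    {"x": 0, "y": -0.038, "z": 0.004, "rx": -21, "ry": 0, "rz": 0, "fingers": 0.03},
    {"x": 0, "y": -0.052, "z": 0.006, "rx": -28, "ry": 0, "rz": 0, "fingers": 0.03},
    {"x": 0, "y": -0.066, "z": 0.007, "rx": -35, "ry": 0, "rz": 0, "fingers": 0.03},
    {"x": 0, "y": -0.08, "z": 0.009, "rx": -42, "ry": 0, "rz": 0, "fingers": 0.03},
    {"x": 0, "y": -0.094, "z": 0.01, "rx": -49, "ry": 0, "rz": 0, "fingers": 0.03},
    {"x": 0, "y": -0.108, "z": 0.012, "rx": -56, "ry": 0, "rz": 0, "fingers": 0.03},
    {"x": 0, "y": -0.122, "z": 0.013, "rx": -63, "ry": 0, "rz": 0, "fingers": 0.03},
    {"x": 0, "y": -0.136, "z": 0.015, "rx": -70, "ry": 0, "rz": 0, "fingers": 0.03},
    {"x": 0, "y": -0.148, "z": 0.0165, "rx": -77, "ry": 0, "rz": 0, "fingers": 0.03},
    {"x": 0, "y": -0.152, "z": 0.0167, "rx": -84, "ry": 0, "rz": 0, "fingers": 0.03}
  ]
}}

```text
t: 13.88
position: [0.4609, 0.17, 0.1511]
tool_rot: [1.979, 1.562, 0.208]
wrist_force: [-0.4, 0.2, -2.3]
width: 0.416
```

```bash
python3 st.py .461 .169 .15 -1.613
```

```text
t 13.88 p [0.4609 0.17   0.1511] F [-0.36  0.22 -2.29] w 0.416
yawz -1.7700449185653617 down [ 0.0082  0.0017 -1.    ]
(array([0.0011, 0.0003, 0.001 ]), array([-8.9987, -0.1562, -0.4573]))
```

Call:
{"api": "servo_tool", "payload": {
  "deltas": [
    {"x": 0.02, "y": 0, "z": 0.001, "rx": -5, "ry": 0, "rz": -0.4, "fingers": 0.03},
    {"x": 0.04, "y": 0, "z": 0.001, "rx": -9, "ry": 0, "rz": -0.4, "fingers": 0.03},
    {"x": 0.06, "y": 0, "z": 0.001, "rx": -9, "ry": 0, "rz": -0.4, "fingers": 0.03},
    {"x": 0.076, "y": 0, "z": 0.001, "rx": -9, "ry": 0, "rz": -0.4, "fingers": 0.03},
    {"x": 0.076, "y": 0, "z": 0.001, "rx": -9, "ry": 0, "rz": -0.4, "fingers": 0.03},
    {"x": 0.076, "y": 0, "z": 0.001, "rx": -9, "ry": 0, "rz": -0.4, "fingers": 0.03}
  ]
}}

```text
t: 14.38
position: [0.4608, 0.169, 0.0749]
tool_rot: [-3.019, 1.569, 1.649]
wrist_force: [0.1, 0.7, -1.9]
width: 0.417
```

```bash
python3 st.py .461 .169 .06 -1.613; python3 pic.py side e1.png 215 140 325 220; python3 pic.py top e2.png 180 130 280 205
```

```text
t 14.38 p [0.4608 0.169  0.0749] F [ 0.11  0.66 -1.88] w 0.417
yawz -1.6151209241245827 down [-0.0002  0.0021 -1.    ]
(array([0.0149, 0.0002, 0.    ]), array([-0.1215, -0.1185,  0.0144]))
```

View pics/e1.png

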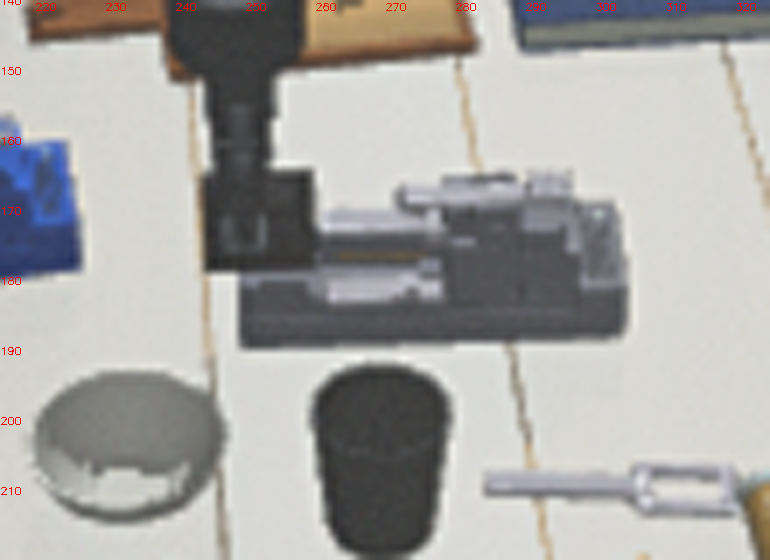

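View pics/e2.png

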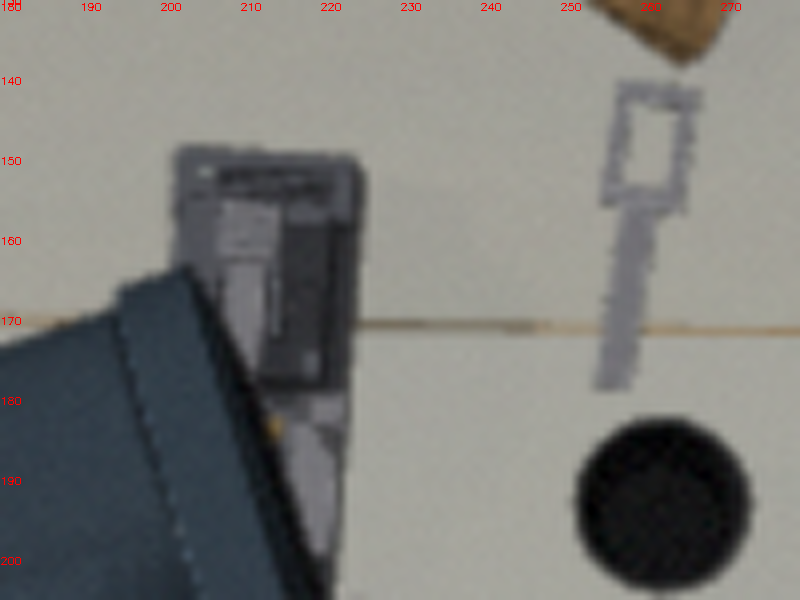

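```bash
python3 - <<'E'
from h import *
np.set_printoptions(precision=4,suppress=True)
print("pack near bottom L,R",back("side",(244.3,178.5),.0496),back("side",(259.8,178.5),.0496))
print("pack top far L/R", back("side",(244.5,164.5),.0916),back("side",(259.5,164.5),.0916))
print("chg near bottom L,R",back("side",(249.5,189.6),0),back("side",(304.4,187.7),0))
print("lip pad far inner edge etc")
# top orig: rear corners of charger at z 0?/ front corners
for uv in((197.6,213.4),(221,214.7),(201.8,148.5),(225.1,149.6)): print(back("top",uv,.025))
p=(.5417,.1648,-.042);c,s=np.cos(p[2]),np.sin(p[2])
for l in((-.035,-.02,.038),(-.035,-.04,.038),(-.035,.02,.038),(-.035,.04,.038)):
    W=(p[0]+c*l[0]-s*l[1],p[1]+s*l[0]+c*l[1],l[2]); print(l,proj("side",W),proj("top",W))
E
python3 - <<'E'
import cv2,pickle,numpy as np
f=pickle.load(open("pics/side0.pkl","rb"))["frame"][160:195,245:310,::-1]
I=cv2.resize(f,None,fx=12,fy=12,interpolation=cv2.INTER_NEAREST)
I=cv2.convertScaleAbs(I,alpha=1.3)
for x in range(250,310,5): cv2.putText(I,str(x),((x-245)*12,10),0,.4,(0,0,255));cv2.line(I,((x-245)*12,12),((x-245)*12,420),(0,0,255),1)
for y in range(160,195,5): cv2.putText(I,str(y),(0,(y-160)*12+4),0,.4,(0,0,255));cv2.line(I,(25,(y-160)*12),(780,(y-160)*12),(0,0,255),1)
cv2.imwrite("pics/f1.png",I)
f=pickle.load(open("pics/top0.pkl","rb"))["frame"][145:220,192:232,::-1]
I=cv2.resize(f,None,fx=8,fy=8,interpolation=cv2.INTER_NEAREST);I=cv2.convertScaleAbs(I,alpha=1.6)
for x in range(195,232,5): cv2.putText(I,str(x),((x-192)*8,10),0,.4,(0,0,255));cv2.line(I,((x-192)*8,12),((x-192)*8,600),(0,0,255),1)
for y in range(150,220,10): cv2.putText(I,str(y),(0,(y-145)*8+4),0,.4,(0,0,255))
cv2.imwrite("pics/f2.png",I)
E
```

```text
pack near bottom L,R [0.438  0.1469 0.0496] [0.4989 0.1412 0.0496]
pack top far L/R [0.4423 0.1823 0.0916] [0.5011 0.1767 0.0916]
chg near bottom L,R [0.4562 0.1343 0.    ] [0.6765 0.1249 0.    ]
lip pad far inner edge etc
[0.4569 0.2077 0.025 ]
[0.4537 0.1284 0.025 ]
[0.6807 0.2003 0.025 ]
[0.6782 0.12   0.025 ]
(-0.035, -0.02, 0.038) [261.4999 179.7393] [215.7852 198.8954]
(-0.035, -0.04, 0.038) [261.6927 183.1045] [221.7059 199.2394]
(-0.035, 0.02, 0.038) [261.1243 173.1821] [203.9483 198.2078]
(-0.035, 0.04, 0.038) [260.9413 169.9872] [198.032  197.8642]
```

View pics/f1.png

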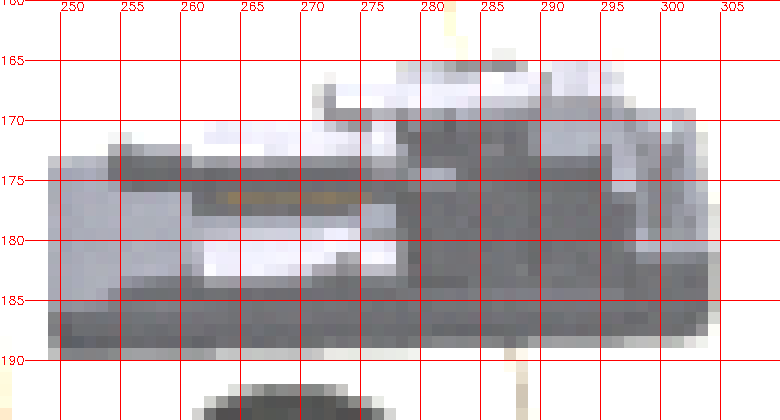

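View pics/f2.png

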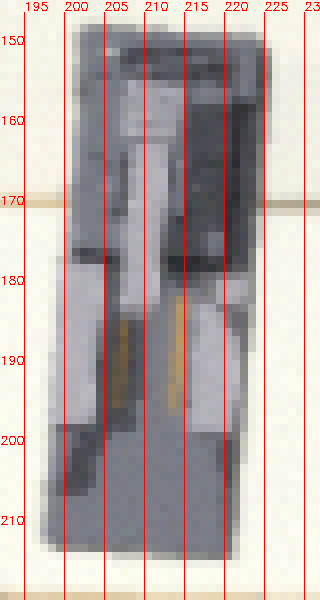

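```bash
python3 - <<'E'
from ov import *
f=cv2.imread("pics/e1.png")
def dr(p,E,col,dz=0):
    c,s=np.cos(p[2]),np.sin(p[2])
    for a,b in E:
        q=[tuple(int(round(v)) for v in (proj("side",(p[0]+c*e[0]-s*e[1],p[1]+s*e[0]+c*e[1],e[2]+dz))-(215,140))*7) for e in(a,b)]
        cv2.line(f,q[0],q[1],col,1)
pe=box(-.032,.032,-.018,.018,.006,.042)+box(-.032,.032,-.024,.024,0,.006)
dr((.4608+.009,.169-.0004,-.042),pe,(0,255,0),.0496)
dr((.5417,.1650,-.037),seat()+box(-.085,.137,-.04,.04,0,.025),(0,0,255))
cv2.imwrite("pics/e3.png",f)
E
```

```text
(no output)
```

View pics/e3.png

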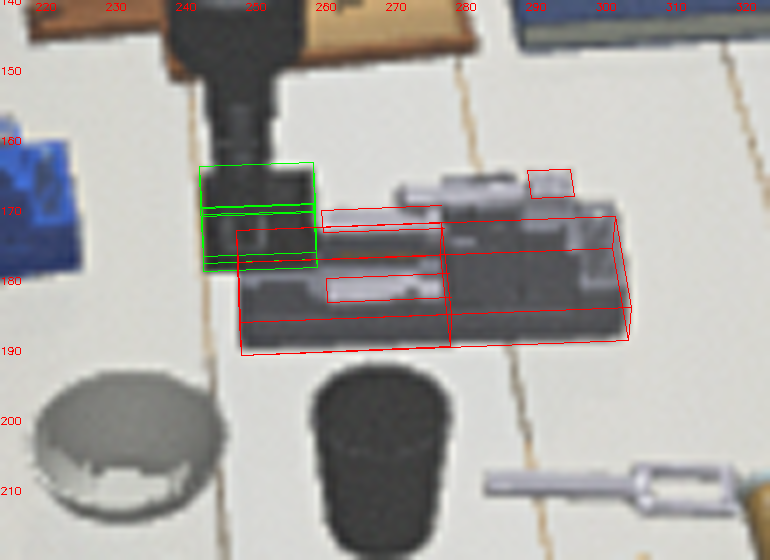

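The pack and charger models both lie on the image within about 0.5–1 px. The pack's front end is about 5 mm short of the entry, laterally within about 1 mm. I'll lower it onto the landing.

Call:
{"api": "servo_tool", "payload": {
  "deltas": [
    {"x": 0.01, "y": 0, "z": 0.0003, "rx": -0.35, "ry": -0.1, "rz": 0, "fingers": 0.03},
    {"x": 0.018, "y": 0, "z": 0.0003, "rx": -0.35, "ry": -0.1, "rz": 0, "fingers": 0.03},
    {"x": 0.022, "y": 0, "z": 0.0003, "rx": -0.35, "ry": -0.1, "rz": 0, "fingers": 0.03},
    {"x": 0.0235, "y": 0, "z": 0.0003, "rx": -0.35, "ry": -0.1, "rz": 0, "fingers": 0.03},
    {"x": 0.0235, "y": 0, "z": 0.0003, "rx": -0.35, "ry": -0.1, "rz": 0, "fingers": 0.03},
    {"x": 0.0235, "y": 0, "z": 0.0003, "rx": -0.35, "ry": -0.1, "rz": 0, "fingers": 0.03}
  ]
}}

```text
t: 14.98
position: [0.4619, 0.1691, 0.0527]
tool_rot: [2.126, 1.568, 0.517]
wrist_force: [0.4, -0.0, -1.9]
width: 0.414
```

```bash
python3 st.py .4608 .1686 .0503 -1.6088; python3 pic.py side g1.png 225 150 315 215
```

```text
t 14.98 p [0.4619 0.1691 0.0527] F [ 0.41 -0.05 -1.92] w 0.414
yawz -1.608270518678594 down [ 0.0022  0.0012 -1.    ]
(array([ 0.0024, -0.0011,  0.0006]), array([ 0.0303, -0.0757, -0.1221]))
```

View pics/g1.png

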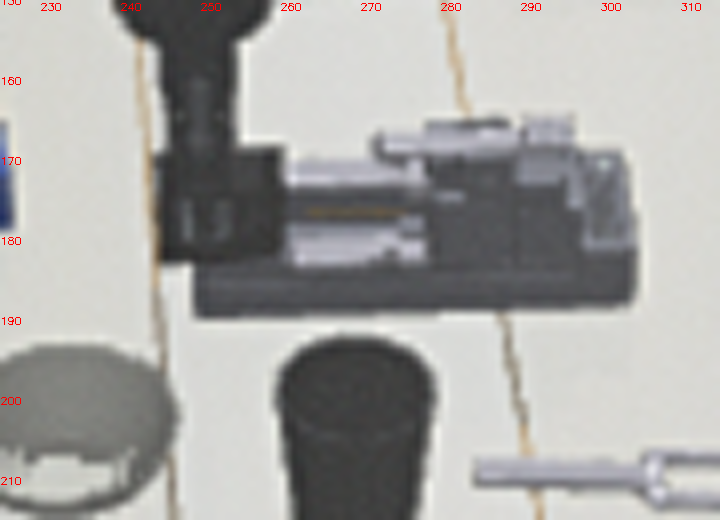

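Call:
{"api": "servo_tool", "payload": {
  "deltas": [
    {"x": 0.001, "y": -0.0005, "z": 0.0004, "rx": 0, "ry": 0, "rz": 0, "fingers": 0.03},
    {"x": 0.002, "y": -0.0005, "z": 0.0004, "rx": 0, "ry": 0, "rz": 0, "fingers": 0.03},
    {"x": 0.0025, "y": -0.0005, "z": 0.0004, "rx": 0, "ry": 0, "rz": 0, "fingers": 0.03},
    {"x": 0.0025, "y": -0.0005, "z": 0.0004, "rx": 0, "ry": 0, "rz": 0, "fingers": 0.03}
  ]
}}

```text
t: 15.37
position: [0.4616, 0.1688, 0.0504]
tool_rot: [2.089, 1.568, 0.481]
wrist_force: [0.1, 0.1, -1.7]
width: 0.412
```

```bash
python3 st.py .4608 .1686 .0503 -1.6088
```

```text
t 15.37 p [0.4616 0.1688 0.0504] F [ 0.12  0.11 -1.67] w 0.412
yawz -1.608237091692657 down [ 0.0027  0.0014 -1.    ]
(array([ 0.0001, -0.0008,  0.0003]), array([ 0.0321, -0.086 , -0.1507]))
```

Call:
{"api": "servo_tool", "payload": {
  "deltas": [
    {"x": 0.0005, "y": 0.003, "z": 0, "rx": 0, "ry": 0, "rz": 0, "fingers": 0.03},
    {"x": 0.0005, "y": 0.007, "z": 0, "rx": 0, "ry": 0, "rz": 0, "fingers": 0.03},
    {"x": 0.0005, "y": 0.011, "z": 0, "rx": 0, "ry": 0, "rz": 0, "fingers": 0.03},
    {"x": 0.0005, "y": 0.015, "z": 0, "rx": 0, "ry": 0, "rz": 0, "fingers": 0.03},
    {"x": 0.0005, "y": 0.015, "z": 0, "rx": 0, "ry": 0, "rz": 0, "fingers": 0.03}
  ]
}}

```text
t: 15.78
position: [0.4776, 0.169, 0.0504]
tool_rot: [2.243, 1.566, 0.635]
wrist_force: [2.9, 5.4, 2.9]
width: 0.414
```

```bash
python3 st.py
```

```text
t 15.78 p [0.4776 0.169  0.0504] F [2.91 5.36 2.86] w 0.414
yawz -1.6079200791627215 down [ 0.004   0.0029 -1.    ]
```

The sideways force is +5.4 N, so the right guide is nudging the pack to +y. I'll shift about 1.5 mm left, ease up and continue.

Call:
{"api": "servo_tool", "payload": {
  "deltas": [
    {"x": -0.0005, "y": 0, "z": -0.0015, "rx": 0, "ry": 0, "rz": -0.2, "fingers": 0.03},
    {"x": -0.0005, "y": 0, "z": -0.0015, "rx": 0, "ry": 0, "rz": -0.2, "fingers": 0.03},
    {"x": -0.0005, "y": 0.002, "z": -0.0015, "rx": 0, "ry": 0, "rz": -0.2, "fingers": 0.03},
    {"x": -0.0005, "y": 0.005, "z": -0.0015, "rx": 0, "ry": 0, "rz": -0.2, "fingers": 0.03},
    {"x": -0.0005, "y": 0.005, "z": -0.0015, "rx": 0, "ry": 0, "rz": -0.2, "fingers": 0.03}
  ]
}}

```text
t: 16.2
position: [0.4831, 0.1701, 0.0509]
tool_rot: [2.947, 1.568, 1.339]
wrist_force: [-0.5, 0.0, -1.5]
width: 0.422
```

```bash
python3 st.py;  python3 pic.py side g2.png 225 150 315 215
```

```text
t 16.2 p [0.4831 0.1701 0.0509] F [-0.54  0.05 -1.5 ] w 0.422
yawz -1.6080799770917549 down [ 0.0007  0.0028 -1.    ]
```

View pics/g2.png

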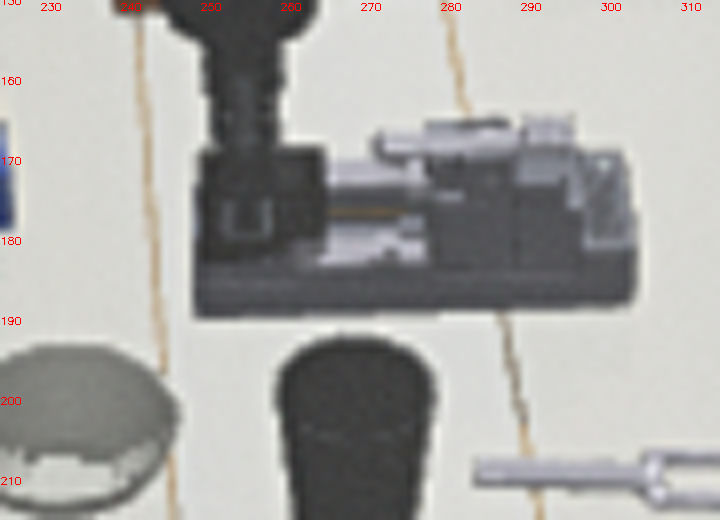

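The pack's front is under the lips and forces are near zero. I'll continue.

Call:
{"api": "servo_tool", "payload": {
  "deltas": [
    {"x": 0, "y": 0.004, "z": 0, "rx": 0, "ry": 0, "rz": 0, "fingers": 0.03},
    {"x": 0, "y": 0.008, "z": 0, "rx": 0, "ry": 0, "rz": 0, "fingers": 0.03},
    {"x": 0, "y": 0.012, "z": 0, "rx": 0, "ry": 0, "rz": 0, "fingers": 0.03},
    {"x": 0, "y": 0.016, "z": 0, "rx": 0, "ry": 0, "rz": 0, "fingers": 0.03},
    {"x": 0, "y": 0.016, "z": 0, "rx": 0, "ry": 0, "rz": 0, "fingers": 0.03}
  ]
}}

```text
t: 16.67
position: [0.4998, 0.1695, 0.0508]
tool_rot: [2.863, 1.568, 1.255]
wrist_force: [-0.3, -0.8, -0.7]
width: 0.419
```

Call:
{"api": "servo_tool", "payload": {
  "deltas": [
    {"x": 0, "y": 0.004, "z": 0, "rx": 0, "ry": 0, "rz": 0, "fingers": 0.03},
    {"x": 0, "y": 0.008, "z": 0, "rx": 0, "ry": 0, "rz": 0, "fingers": 0.03},
    {"x": 0, "y": 0.012, "z": 0, "rx": 0, "ry": 0, "rz": 0, "fingers": 0.03},
    {"x": 0, "y": 0.016, "z": 0, "rx": 0, "ry": 0, "rz": 0, "fingers": 0.03},
    {"x": 0, "y": 0.016, "z": 0, "rx": 0, "ry": 0, "rz": 0, "fingers": 0.03}
  ]
}}

```text
t: 17.08
position: [0.5166, 0.1689, 0.0508]
tool_rot: [2.751, 1.567, 1.142]
wrist_force: [-1.1, 0.4, -1.7]
width: 0.414
```

```bash
python3 st.py;  python3 pic.py side g3.png 225 150 315 215
```

```text
t 17.08 p [0.5166 0.1689 0.0508] F [-1.12  0.37 -1.73] w 0.414
yawz -1.608669708978142 down [ 0.0014  0.003  -1.    ]
```

View pics/g3.png

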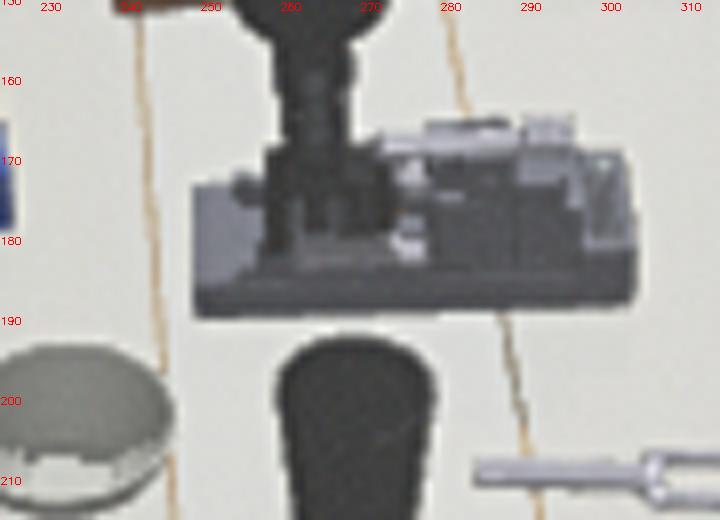

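Call:
{"api": "servo_tool", "payload": {
  "deltas": [
    {"x": 0, "y": 0.002, "z": 0, "rx": 0, "ry": 0, "rz": 0, "fingers": 0.03},
    {"x": 0, "y": 0.004, "z": 0, "rx": 0, "ry": 0, "rz": 0, "fingers": 0.03},
    {"x": 0, "y": 0.006, "z": 0, "rx": 0, "ry": 0, "rz": 0, "fingers": 0.03},
    {"x": 0, "y": 0.007, "z": 0, "rx": 0, "ry": 0, "rz": 0, "fingers": 0.03}
  ]
}}

```text
t: 17.47
position: [0.5226, 0.1686, 0.0505]
tool_rot: [-2.949, 1.568, 1.726]
wrist_force: [-6.6, 0.4, 0.7]
width: 0.415
```

Call:
{"api": "servo_tool", "payload": {
  "deltas": [
    {"x": 0, "y": 0.001, "z": 0, "rx": 0, "ry": 0, "rz": 0, "fingers": 0.03},
    {"x": 0, "y": 0.002, "z": 0, "rx": 0, "ry": 0, "rz": 0, "fingers": 0.03},
    {"x": 0, "y": 0.003, "z": 0, "rx": 0, "ry": 0, "rz": 0, "fingers": 0.03}
  ]
}}

```text
t: 17.72
position: [0.5247, 0.1685, 0.0504]
tool_rot: [-2.463, 1.567, 2.212]
wrist_force: [-8.3, 0.3, 5.4]
width: 0.417
```

Call:
{"api": "servo_tool", "payload": {
  "deltas": [
    {"x": 0, "y": 0.0015, "z": 0, "rx": 0, "ry": 0, "rz": 0, "fingers": 0.03},
    {"x": 0, "y": 0.0025, "z": 0, "rx": 0, "ry": 0, "rz": 0, "fingers": 0.03},
    {"x": 0, "y": 0.003, "z": 0, "rx": 0, "ry": 0, "rz": 0, "fingers": 0.03}
  ]
}}

```text
t: 17.97
position: [0.5268, 0.1683, 0.0504]
tool_rot: [-2.177, 1.566, 2.498]
wrist_force: [-10.1, 1.0, 5.0]
width: 0.416
```

```bash
python3 st.py;  python3 pic.py side g4.png 225 150 315 215
```

```text
t 17.97 p [0.5268 0.1683 0.0504] F [-10.07   1.04   5.04] w 0.416
yawz -1.6080994259221095 down [-0.0039  0.0029 -1.    ]
```

View pics/g4.png

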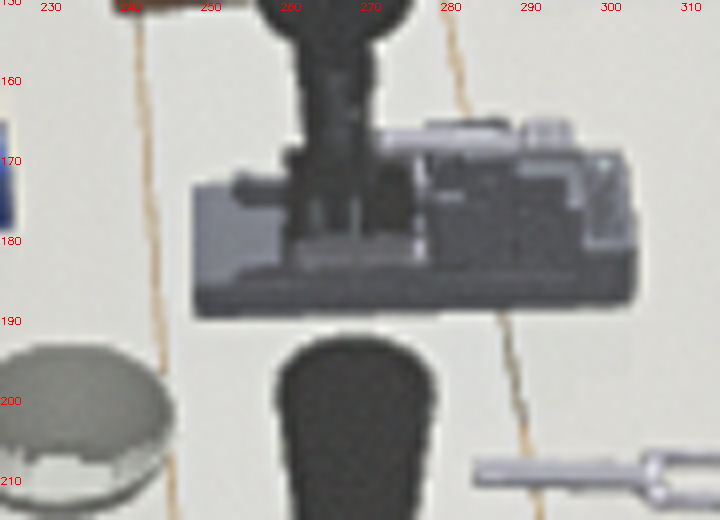

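Call:
{"api": "servo_tool", "payload": {
  "deltas": [
    {"x": 0, "y": 0.0015, "z": 0, "rx": 0, "ry": 0, "rz": 0, "fingers": 0.03},
    {"x": 0, "y": 0.0025, "z": 0, "rx": 0, "ry": 0, "rz": 0, "fingers": 0.03},
    {"x": 0, "y": 0.003, "z": 0, "rx": 0, "ry": 0, "rz": 0, "fingers": 0.03}
  ]
}}

```text
t: 18.27
position: [0.5287, 0.1683, 0.0504]
tool_rot: [-2.009, 1.564, 2.666]
wrist_force: [-10.7, 0.7, 7.6]
width: 0.417
```

Call:
{"api": "servo_tool", "payload": {
  "deltas": [
    {"x": 0, "y": 0.0015, "z": 0, "rx": 0, "ry": 0, "rz": 0, "fingers": 0.03},
    {"x": 0, "y": 0.0025, "z": 0, "rx": 0, "ry": 0, "rz": 0, "fingers": 0.03}
  ]
}}

```text
t: 18.43
position: [0.53, 0.1682, 0.0504]
tool_rot: [-1.902, 1.562, 2.774]
wrist_force: [-8.1, 0.6, 5.5]
width: 0.417
```

Call:
{"api": "servo_tool", "payload": {
  "deltas": [
    {"x": 0, "y": 0.001, "z": 0, "rx": 0, "ry": 0, "rz": 0, "fingers": 0.03},
    {"x": 0, "y": 0.0018, "z": 0, "rx": 0, "ry": 0, "rz": 0, "fingers": 0.03}
  ]
}}

```text
t: 18.6
position: [0.531, 0.1682, 0.0505]
tool_rot: [-1.843, 1.561, 2.833]
wrist_force: [-8.0, 1.0, 6.1]
width: 0.416
```

```bash
python3 st.py;  python3 pic.py side g5.png 245 155 310 200
```

```text
t 18.6 p [0.531  0.1682 0.0505] F [-7.99  1.01  6.13] w 0.416
yawz -1.6071595979645954 down [-0.0097  0.0031 -0.9999]
```

View pics/g5.png

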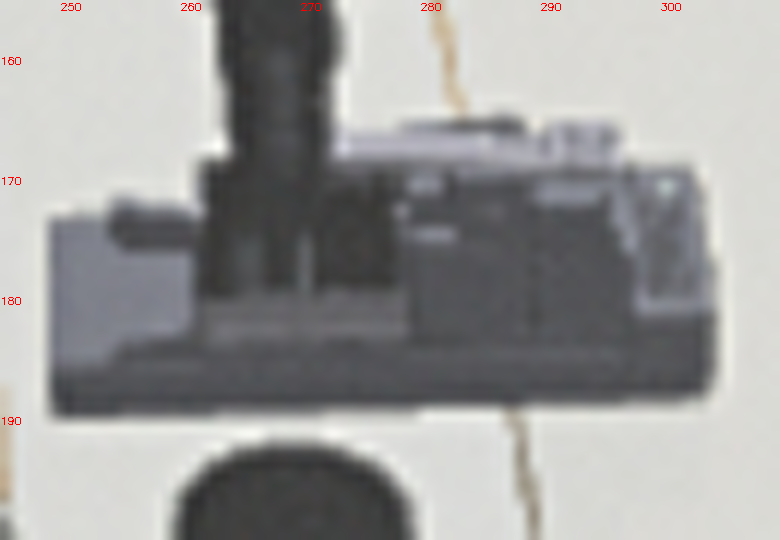

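The pad is still slightly down and the arm level, so the hook is up and it has not clicked yet. I'll go on in small steps.

Call:
{"api": "servo_tool", "payload": {
  "deltas": [
    {"x": 0, "y": 0.001, "z": 0, "rx": 0, "ry": 0, "rz": 0, "fingers": 0.03},
    {"x": 0, "y": 0.0018, "z": 0, "rx": 0, "ry": 0, "rz": 0, "fingers": 0.03}
  ]
}}

```text
t: 18.82
position: [0.5321, 0.1681, 0.0505]
tool_rot: [-1.81, 1.559, 2.866]
wrist_force: [-9.0, -0.3, 5.4]
width: 0.415
```

Call:
{"api": "servo_tool", "payload": {
  "deltas": [
    {"x": 0, "y": 0.001, "z": 0, "rx": 0, "ry": 0, "rz": 0, "fingers": 0.03},
    {"x": 0, "y": 0.0016, "z": 0, "rx": 0, "ry": 0, "rz": 0, "fingers": 0.03}
  ]
}}

```text
t: 18.98
position: [0.533, 0.1681, 0.0507]
tool_rot: [-1.791, 1.558, 2.885]
wrist_force: [-7.0, -0.1, 3.2]
width: 0.416
```

```bash
python3 pic.py side g6.png 245 155 310 200; python3 st.py
```

```text
t 19.03 p [0.5332 0.168  0.0506] F [-7.06  0.38  2.09] w 0.414
yawz -1.6068967357604471 down [-0.0119  0.0031 -0.9999]
```

View pics/g6.png

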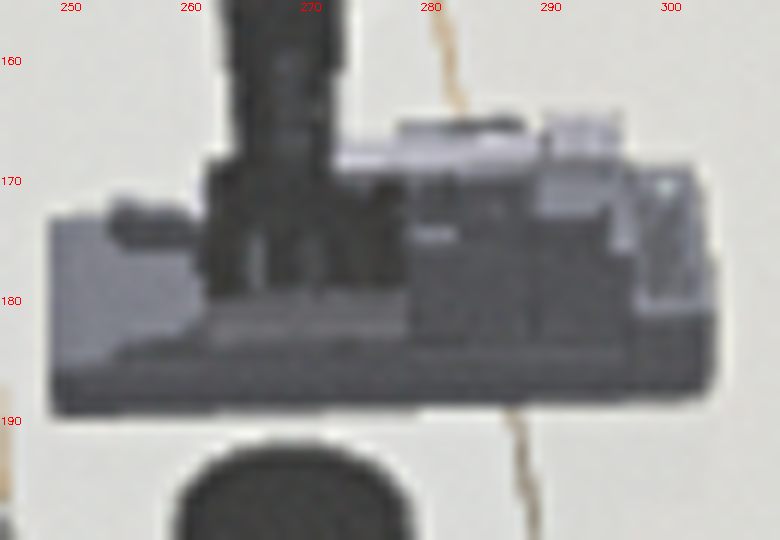

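The pad has returned to its original height (top at row 164.4) and the push fell by 2 N or more, so it has clicked. I'll relax and let go.

Call:
{"api": "servo_tool", "payload": {
  "deltas": [
    {"x": 0, "y": 0, "z": 0, "rx": 0, "ry": 0, "rz": 0, "fingers": 0.03},
    {"x": 0, "y": -0.0005, "z": 0, "rx": 0, "ry": 0, "rz": 0, "fingers": 0.036},
    {"x": 0, "y": -0.0005, "z": 0, "rx": 0, "ry": 0, "rz": 0, "fingers": 0.045},
    {"x": 0, "y": -0.0005, "z": 0, "rx": 0, "ry": 0, "rz": 0, "fingers": 0.055},
    {"x": 0, "y": -0.0005, "z": 0, "rx": 0, "ry": 0, "rz": 0, "fingers": 0.06},
    {"x": 0, "y": -0.0005, "z": 0, "rx": 0, "ry": 0, "rz": 0, "fingers": 0.06}
  ]
}}

```text
t: 19.53
position: [0.5329, 0.1681, 0.0507]
tool_rot: [-1.806, 1.559, 2.87]
wrist_force: [-0.7, 0.5, 1.3]
width: 0.7
```

```bash
python3 st.py
```

```text
t 19.53 p [0.5329 0.1681 0.0507] F [-0.75  0.51  1.29] w 0.7
yawz -1.6068850816404654 down [-0.0116  0.0032 -0.9999]
```

Call:
{"api": "servo_tool", "payload": {
  "deltas": [
    {"x": -0.01, "y": 0, "z": 0, "rx": 0, "ry": 0, "rz": 0, "fingers": 0.06},
    {"x": -0.03, "y": 0, "z": 0, "rx": 0, "ry": 0, "rz": 0, "fingers": 0.06},
    {"x": -0.06, "y": 0, "z": 0, "rx": 0, "ry": 0, "rz": 0, "fingers": 0.06},
    {"x": -0.09, "y": 0, "z": 0, "rx": 0, "ry": 0, "rz": 0, "fingers": 0.06},
    {"x": -0.12, "y": -0.02, "z": 0, "rx": 0, "ry": 0, "rz": 0, "fingers": 0.06},
    {"x": -0.14, "y": -0.05, "z": 0, "rx": 0, "ry": 0, "rz": 0, "fingers": 0.06},
    {"x": -0.14, "y": -0.085, "z": 0, "rx": 0, "ry": 0, "rz": 0, "fingers": 0.06},
    {"x": -0.14, "y": -0.12, "z": 0, "rx": 0, "ry": 0, "rz": 0, "fingers": 0.06},
    {"x": -0.14, "y": -0.15, "z": 0, "rx": 0, "ry": 0, "rz": 0, "fingers": 0.06},
    {"x": -0.14, "y": -0.17, "z": 0, "rx": 0, "ry": 0, "rz": 0, "fingers": 0.06},
    {"x": -0.14, "y": -0.17, "z": 0, "rx": 0, "ry": 0, "rz": 0, "fingers": 0.06},
    {"x": -0.14, "y": -0.17, "z": 0, "rx": 0, "ry": 0, "rz": 0, "fingers": 0.06}
  ]
}}

```text
t: 20.53
position: [0.3644, 0.174, 0.1938]
tool_rot: [-1.913, 1.56, 2.764]
wrist_force: [-0.2, -0.0, 0.1]
width: 0.709
```

```bash
python3 st.py; python3 pic.py side i1.png 245 155 310 200;python3 pic.py top i2.png 180 130 360 260; python3 pic.py side i3.png 170 80 410 260; python3 - <<'E'
from ov import *
f=cv2.imread("pics/i1.png"); p=(.5417,.167,-.038)
c,s=np.cos(p[2]),np.sin(p[2])
for a,b in pk(.00125)+[((.081,-.012,.085),(.105,-.012,.085)),((.081,.012,.085),(.105,.012,.085))]:
    q=[tuple(int(round(v)) for v in (proj("side",(p[0]+c*e[0]-s*e[1],p[1]+s*e[0]+c*e[1],e[2]))-(245,155))*12) for e in(a,b)]
    cv2.line(f,q[0],q[1],(0,0,255),1)
cv2.imwrite("pics/i4.png",f)
E
```

```text
t 20.53 p [0.3644 0.174  0.1938] F [-0.23 -0.    0.1 ] w 0.709
yawz -1.605939353632026 down [-0.0099  0.0039 -0.9999]
```

View pics/i4.png

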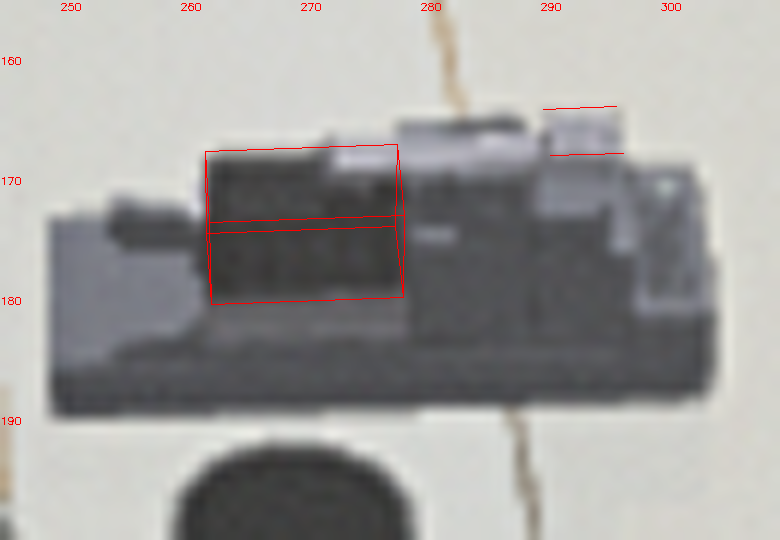

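View pics/i2.png

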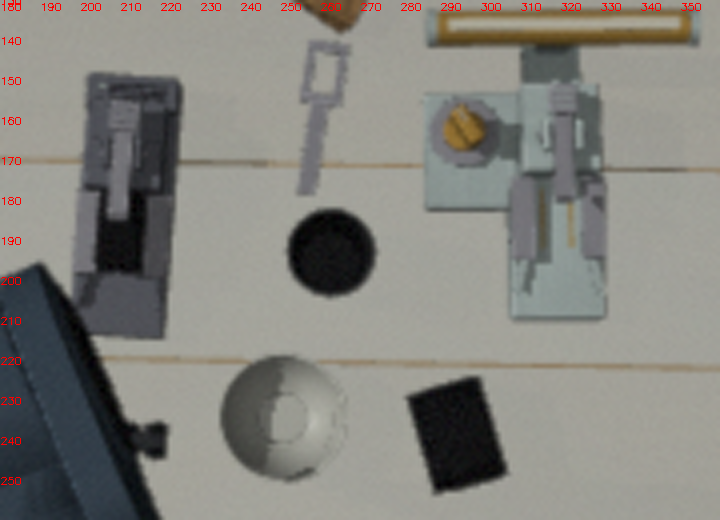

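View pics/i3.png

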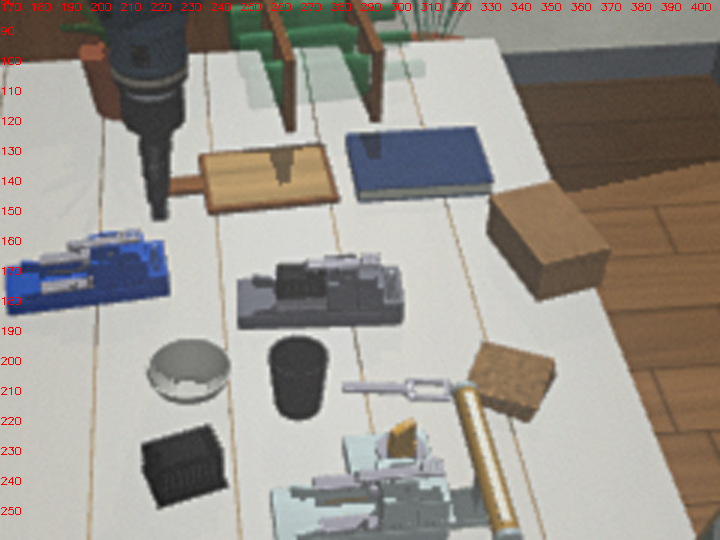

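The pack stands in the charger at the locked-position overlay (x about 1 mm), columns 261–278. The hook arm is down over the ridge and the pad is back at its starting height. Bystanders and dimmer look unchanged and the arm is free, so I'll hand in.

```bash
python3 - <<'E'
from plant import arm
print(arm.sign_off())
E
```

```text
the job is handed in; nothing more can be done
None
```

The battery pack is off the lamp and locked on the charger's rail, and I handed the job in at about 20.7 s; sign-off gives no verdict.

**What I did**
- I pressed the lamp's catch with the closed fingertips at about 11.5 N until the pin pushed the pack out.
- I slid the pack off the lamp and carried it level to the charger. On the way joint 6 reached its range limit, so I unwound the wrist nearly a full turn in free space. Tilt stayed at about 2 degrees.
- I slid the pack in with a push of up to about 10.7 N. The push fell from 9 to 7 N at the click, and I stopped there, released it and backed off.

**Last checks**
- **Pack:** its image matches the locked-position model (x about 1.25 mm) to within about 1 px, roughly 3 mm.
- **Charger catch:** the pad is back at its starting height and the hook arm is down over the ridge.
- **Everything else:** the dimmer and the bystanders visible in the last pictures look unmoved. The decanter was outside those crops and I did not check it again; the arm stayed well away from it. The wrist force on the free arm was about zero.

**One disagreement:** my camera estimate of the charger was about 2 mm off sideways. The pack touched the right-hand guide with about 5 N on the way in, and I corrected before pushing on.

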